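Slide the sample tray under the LED lamp bridge

ROBOT

A 7-joint arm with a two-finger parallel gripper is mounted at the origin on the work surface. World frame = base frame: x ahead of the robot, y to its left, z up, the work surface at z = 0. Lengths are in m, angles in rad, forces in N, time in s.
With the tool pointing down it reaches from about 0.4 to 0.85 m from the base axis. Payload 4.5 kg.
Tool frame: the origin (TCP) lies midway between the tips of the shut fingers; the grasp point (between the pads) lies 19 mm behind it; z points along the fingers, y is the direction in which the jaws open and shut (so a half turn about z gives the same grasp; the last joint's range is limited). The gripper opens to 88 mm and grips with 3 to 60 N. Pads are 18 mm wide; open, the fingers measure 123 mm over their backs; the gripper's body (75 mm by 187 mm) begins 45 mm behind the grasp point.
Start: joints at [1.237, 0.689, -0.195, 1.565, 0.157, 0.902, -0.215], TCP at [0.225, -0.583, 0.239] pointing down, gripper open.
Joint ranges: [-3.01, 3.01], [-0.46, 2.08], [-1.47, 1.51], [0.13, 2.56], [-1, 4.14], [0.04, 2.09], [-2.66, 2.66]. Speed limits (rad/s): [2.57, 2.57, 3.14, 3.14, 3.14, 3.14, 3.14].

INTERFACE

Orientations are given as a unit quaternion [x, y, z, w].
In Python, from plant import r gives the robot as it stands.
- The arm moves only by the tool play_rows, never from a script. Its argument "targets" is a list of rows, each an object of numbers: "jaw": the closure, from 0 (fully open) to 1 (shut); "dx", "dy", "dz": the shift along the tool's x, y, z in m; "yaw": the turn about the tool's z in rad. A call has exactly 5 rows; each row shifts and turns the pose as measured when the row begins, along the tool's axes as they then stand; what a row does not reach is not made up. A row lasts 1/10 s, in which the tool goes at most 50 mm and 8.59 degrees, less where a joint would pass 70% of its speed; a pose out of reach is approached as far as the arm can. A call with a gripper value outside its range is refused whole. The fingers move at their own pace and stop on an object; "squeeze" is the grip in N (left out, the last holds). Time passes only in rows, so rows that do not move let the fingers close, or fill a call up. It gives the time, the measured TCP pose, the force and the opening at its end, in the units of the state.
- r.get_state(): the state, without advancing time (a new reading comes with each control period).
- r.snapshot(name): name is "side" or "top" or "wrist"; returns a dict with "frame" (420x560x3 uint8, red, green, blue), "z_map" (420x560 float32, m along the optical axis (not along the pixel's ray), 0 where there is no reading), "mtx" (3x3 intrinsics, pixels), "position" and "orientation" of the camera in the world; the wrist camera has in their place "T_tool_cam" (4x4, takes a point from camera to tool coordinates, whose origin is the TCP and whose axes are the flange's). Camera axes: x right, y up, looking along -z (the intrinsics and any distortion apply to the point x, -y, -z); pixel columns grow to the right and rows downward; lengths in m; the calibration is good to about 2 mm. A picture is of the moment at which its call begins: read the wrist's pose just before it.
- r.finish_job(): hands the job in, once; it reports no verdict.
The state is a dict: "clock": time; "q": joint angles; "qd": joint speeds; "joint_torque": joint torques, N m; "tool_pos": TCP position; "eef_rot": TCP orientation; "contact_force": force on the tool from outside, world axes, zero at the start; "moment": the same for the moment, N m; "opening": opening from 0.0 (shut) to 1.0 (fully open).
Only numpy, scipy, OpenCV 4.12 (cv2) and the standard library are available. Lean on these libraries where they do the work, as an engineer would, in place of code of your own. Each camera call takes 0.05 s, during which the arm holds its last target.

TASK

Push the white sample tray along the bench with the fingers, between the two uprights of the LED lamp bridge, until the middle of the tray lies under the middle of the lamp bar with the tray straight in the gap. Only push it: the tray stays flat on the bench, its two dishes stay in it, and nothing is lifted. Do not force anything against the lamp, and leave the other things on the bench where they are.

Things in the scene. Friction and masses are not known exactly. Their poses are not given: they have to be found in the camera images.
- tray: open white moulded plastic tray, 110 mm wide (its own x), 180 mm long (its own y), 36 mm high, about 0.24 kg plus two dishes of 0.06 kg, free to slide on the bench. Origin: centre of its underside. The walls lean outward, the underside is 88 x 158 mm. It is the same either way round (yaw and yaw + pi).
- tray_rim (a point): middle of the tray at the height of its rim (31 mm up). The rim is the widest part: a vertical band 26 to 36 mm above the bench, all round, with the full 110 x 180 mm outline and 15 mm corner radius.
- lamp: LED lamp bridge, fixed to the bench. Origin: on the bench midway between its two aluminium uprights (20 x 20 mm, 135 mm high, centres at +-69 mm along its own x). Clear gap 118 mm, 8 mm more than the tray's width. The tray passes lengthwise along the lamp's own y; the bridge is open and the same from both sides, no stop. Foot plates (10 mm high, to +-55 mm in y) lie outside the gap.
- lamp_bar (a point): middle of the lamp bar that joins the uprights at the top, right above the lamp's origin: 158 mm long (lamp's x), 34 mm wide, from 122 to 153 mm above the bench. At the end the middle of the tray lies under this point, the tray's y along the lamp's y (either way round).
- dish_a: clear lidded sample dish, 70 mm across, 15 mm high, lying loose on the tray's floor (4 mm above the bench). Origin: centre of its underside.
- dish_b: second dish, the same as the first, in the other half of the tray.
- canister: bystander: blue plastic canister, 86 mm across, 142 mm high, standing loose on the bench. Origin: centre of its underside.
- jar: bystander: small amber jar with white cap, 48 mm across, 62 mm high, standing loose. Origin: centre of its underside.
- tweezers: bystander: white plastic tweezers, 137 mm long (own x), 22 mm wide, 9 mm high, lying loose. Origin: on the bench under their middle.
- dish_stack: bystander: stack of three closed dishes, 72 mm across, 48 mm high, standing loose. Origin: centre of its underside.
There are look-alikes about, which are no part of the job. There is more than one size of the tray; the one meant has the size given above.

How it is judged:
At the end, for the whole second after the job is handed in: the tray stands flat and still on the bench between the uprights, its middle within 15 mm of the lamp bar's middle line along the passage and within 10 mm across it, within 0.12 rad of straight, with both dishes lying in it (y of tray in the frame of lamp between -0.015 and 0.015 m and x of tray in the frame of lamp between -0.01 and 0.01 m and angle between the y axis of tray and the y axis of lamp, either way round below 0.12 rad and height (world z) of tray below 0.004 m and angle between tray's own z axis and vertical below 0.04 rad and linear speed of tray below 0.01 m/s and horizontal distance between each of dish_a, dish_b and tray below 0.06 m and height (world z) of each of dish_a, dish_b below 0.012 m); the robot touches nothing.
It fails at once if the tray is lifted or tipped (more than 10 mm off the bench, or 0.2 rad) (height (world z) of tray above 0.01 m or angle between tray's own z axis and vertical above 0.2 rad).
It fails at once if a dish is lifted (more than 20 mm off the bench) (height (world z) of any of dish_a, dish_b above 0.02 m).
It fails at once if the lamp is pushed against with more than 20 N, by the tray or the robot (contact force between lamp and anything else above 20 N).
It fails at once if a bystander is moved by more than 20 mm (distance of any of canister, jar, tweezers, dish_stack from where it was at the start of the episode above 0.02 m).
It also fails if it takes over 69 s, if anything falls off the work surface, if the arm or the gripper's body presses on something with over 40 N, if the wrist force passes 120 N, or if a joint passes its speed limit or range.

## Working session

There is one attempt and no reset: what is moved stays moved. The work goes in short steps, Python scripts to look and compute and a tool call to move; the robot and the scene stay as the last step left them, time stands still between calls to the robot, and variables do not carry over. Pictures are saved under pics/ and viewed, and the job is handed in when it is done.

Besides the shell and the picture viewer there is one more tool, called after ">>>" as a command line: name --argument value ..., lists and objects as JSON in quotes. play_rows: Moves the arm, as the interface text tells. Its arguments: {"type":"object","properties":{"targets":{"type":"array"},"squeeze":{"type":"number"}},"required":["targets"]}

```bash
ls; mkdir -p pics; python3 - <<'E'
from plant import r
import cv2,pickle
s=r.get_state();print(s)
for n in("top","side","wrist"):
    d=r.snapshot(n);cv2.imwrite(f"pics/{n}0.png",d["frame"][:,:,::-1]);pickle.dump(d,open(f"{n}0.pkl","wb"))
    print(n,d["mtx"],d.get("position"),d.get("orientation"),[k for k in d], d.get("T_tool_cam"))
E
```

```text
pics
{'clock': 0.0, 'q': array([ 1.23679216,  0.68997899, -0.19449541,  1.56637543,  0.15729671,
        0.90249898, -0.21510056]), 'qd': array([ 1.31623006e-05,  4.13090831e-04,  4.39125151e-05, -7.56239259e-04,
       -2.99115425e-04,  3.73591465e-04, -1.33055188e-03]), 'joint_torque': array([ 4.42489236e-04, -5.27563083e+01, -1.26715612e+00, -1.53427184e+01,
       -5.26774430e-02,  6.54990814e-03,  1.80142733e-04]), 'tool_pos': array([ 0.22443909, -0.58261363,  0.23790432]), 'eef_rot': array([ 9.83130663e-01,  1.82902227e-01, -2.42795564e-04, -9.03133910e-04]), 'contact_force': array([-0.55257176,  0.67442614, -0.02021682]), 'moment': array([-0.05744828,  0.03041906, -0.01766261]), 'opening': 1.0006874701731896}
top [[530.42566141   0.         280.16993059]
 [  0.         530.42566141 214.64985088]
 [  0.           0.           1.        ]] [0.36588344 0.08840941 1.4420376 ] [ 0.04345872 -0.04579042 -0.70469584  0.70669537] ['frame', 'z_map', 'mtx', 'position', 'orientation'] None
side [[510.58038337   0.         275.27149467]
 [  0.         510.58038337 217.36071252]
 [  0.           0.           1.        ]] [0.03388307 0.88247164 1.27503695] [-0.09117793  0.32218639  0.91001335 -0.24445493] ['frame', 'z_map', 'mtx', 'position', 'orientation'] None
wrist [[293.28038795   0.         279.4221326 ]
 [  0.         293.28038795 207.98967377]
 [  0.           0.           1.        ]] None None ['frame', 'z_map', 'mtx', 'T_tool_cam'] [[ 1.26310902e-03  9.59571582e-01  2.81461868e-01  7.18463480e-02]
 [ 9.99998688e-01 -9.26540148e-04 -1.32886835e-03  1.26482763e-03]
 [-1.01435858e-03  2.81463177e-01 -9.59571493e-01 -1.45142635e-01]
 [ 0.00000000e+00  0.00000000e+00  0.00000000e+00  1.00000000e+00]]
```

View pics/top0.png

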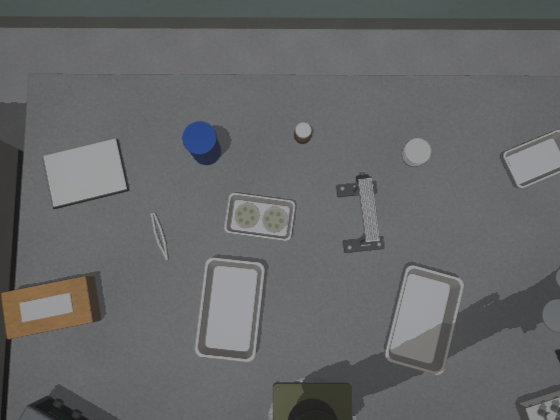

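View pics/side0.png

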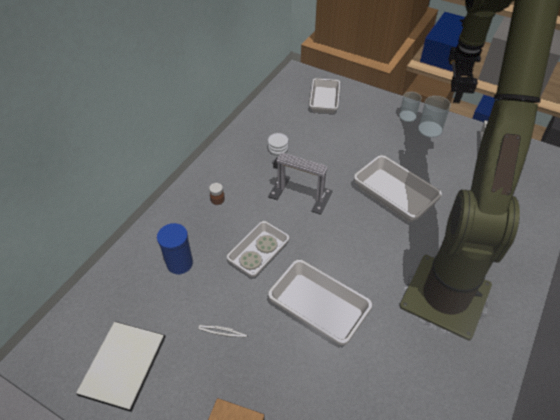

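View pics/wrist0.png

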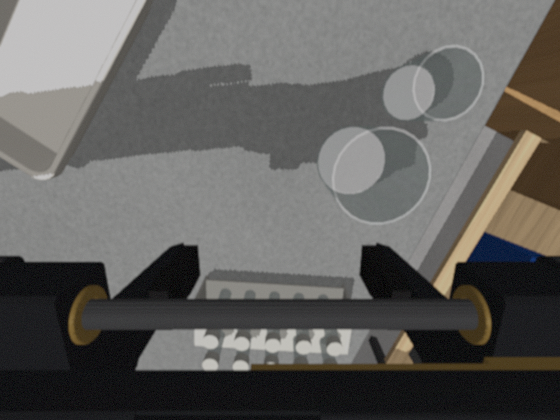

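```bash
cat > h.py <<'E'
import numpy as np,cv2,pickle
from scipy.spatial.transform import Rotation as R
def campose(d,state=None):
    if "position" in d:
        return R.from_quat(d["orientation"]).as_matrix(),np.array(d["position"])
    T=np.eye(4);T[:3,:3]=R.from_quat(state["eef_rot"]).as_matrix();T[:3,3]=state["tool_pos"]
    C=T@d["T_tool_cam"];return C[:3,:3],C[:3,3]
def ray(d,uv,z,state=None):
    Rm,p=campose(d,state);uv=np.atleast_2d(uv).astype(float);K=d["mtx"]
    v=np.c_[(uv[:,0]-K[0,2])/K[0,0],-(uv[:,1]-K[1,2])/K[1,1],-np.ones(len(uv))]@Rm.T
    t=(z-p[2])/v[:,2];return p+v*t[:,None]
def cloud(d,state=None):
    Rm,p=campose(d,state);K=d["mtx"];Z=d["z_map"]
    v,u=np.mgrid[:Z.shape[0],:Z.shape[1]]
    P=np.stack([(u-K[0,2])/K[0,0]*Z,-(v-K[1,2])/K[1,1]*Z,-Z],-1)@Rm.T+p
    P[Z==0]=np.nan;return P
def proj(d,X,state=None):
    Rm,p=campose(d,state);c=(np.atleast_2d(X)-p)@Rm;K=d["mtx"]
    return np.c_[K[0,2]+K[0,0]*c[:,0]/-c[:,2],K[1,2]-K[1,1]*c[:,1]/-c[:,2]]
E
python3 - <<'E'
from h import *
for n in("top","side"):
    d=pickle.load(open(n+"0.pkl","rb"));P=cloud(d)
    f=d["frame"]
    print(n,"table z",np.nanmedian(P[...,2]))
    box={"top":(215,185,310,250),"side":(220,215,295,285)}[n]
    x0,y0,x1,y1=box
    hsv=cv2.cvtColor(f,cv2.COLOR_RGB2HSV)
    print(hsv[200:240:8,215:305:10,2] if n=="top" else "")
    Q=P[y0:y1,x0:x1].reshape(-1,3)
    m=(Q[:,2]>.02)&(Q[:,2]<.045)
    r_=cv2.minAreaRect((Q[m][:,:2]*1000).astype(np.float32));print("depth rect",r_,m.sum())
    # colour
    m=(f[y0:y1,x0:x1].min(-1)>135).astype(np.uint8)
    c=max(cv2.findContours(m,cv2.RETR_EXTERNAL,cv2.CHAIN_APPROX_NONE)[0],key=cv2.contourArea).reshape(-1,2)+[x0,y0]
    print("col",cv2.minAreaRect((ray(d,c,.036)[:,:2]*1000).astype(np.float32)))
    box={"top":(330,165,395,260),"side":(260,145,345,220)}[n];x0,y0,x1,y1=box
    Q=P[y0:y1,x0:x1].reshape(-1,3);m=(Q[:,2]>.12)&(Q[:,2]<.17)
    print("lamp bar",cv2.minAreaRect((Q[m][:,:2]*1000).astype(np.float32)),m.sum(),np.median(Q[m],0))
    m=(Q[:,2]>.0055)&(Q[:,2]<.014)
    print("foot",cv2.minAreaRect((Q[m][:,:2]*1000).astype(np.float32)),m.sum())
    g=cv2.resize(f[160:270,200:420] if n=="top" else f[120:300,140:360],None,fx=3.6 if n=="top" else 3.2,fy=3.6 if n=="top" else 3.2,interpolation=cv2.INTER_CUBIC)
    cv2.imwrite(f"pics/crop_{n}0.png",g[:,:,::-1])
E
```

```text
top table z 0.00039521630278871456
[[108 108 124 107 107 108 108 153  96]
 [106 108 159 114 137 160 136 160  85]
 [111 123 132 132 131 132 131 136  91]
 [108 158 160 125 129 131 123 133 109]
 [110 116 152  83 121 160 143 160 109]]
depth rect ((540.49609375, 138.78756713867188), (180.11927795410156, 110.86946105957031), 82.41092681884766) 1246
col ((540.1573486328125, 139.31167602539062), (178.33120727539062, 108.72344970703125), 82.26921081542969)
lamp bar ((554.2130737304688, -132.36636352539062), (177.8408203125, 34.9135856628418), 6.372180938720703) 971 [ 0.54730873 -0.13170421  0.15038221]
foot ((557.496337890625, -140.49755859375), (177.4263458251953, 260.2596740722656), 89.6589584350586) 819
side table z 0.0007860283221177156

depth rect ((497.3937683105469, 144.25428771972656), (186.96343994140625, 195.70510864257812), 82.94681549072266) 1027
col ((538.571533203125, 138.62742614746094), (183.77284240722656, 112.24633026123047), 82.80537414550781)
lamp bar ((551.9620971679688, -131.0355682373047), (180.5020294189453, 40.81221008300781), 6.002139091491699) 637 [ 0.54115651 -0.12587199  0.14997547]
foot ((564.3621826171875, -191.78372192382812), (294.9279479980469, 348.5093688964844), 29.360233306884766) 605
```

View pics/crop_top0.png

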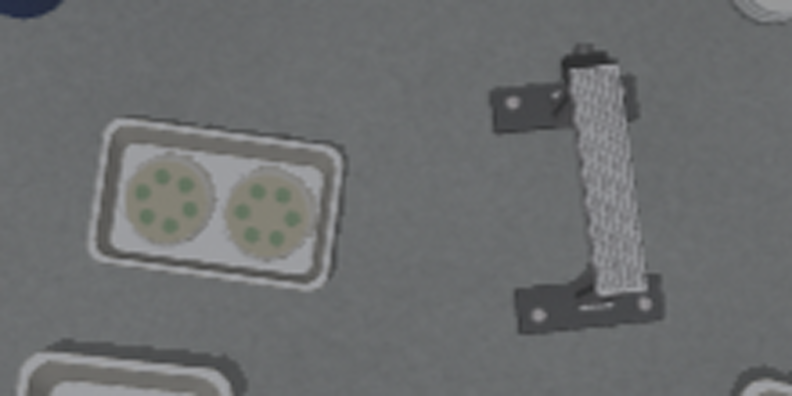

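View pics/crop_side0.png

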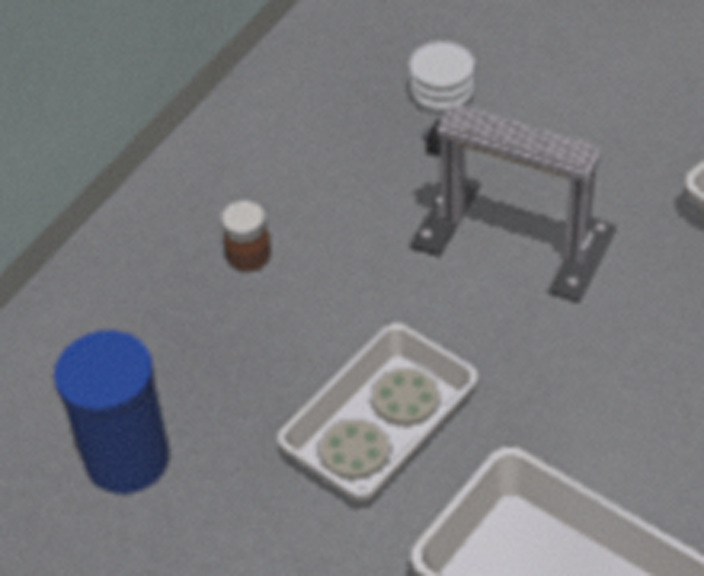

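```bash
python3 - <<'E'
from h import *
d=pickle.load(open("top0.pkl","rb"));P=cloud(d);f=d["frame"]
x0,y0,x1,y1=(330,165,395,260)
sub=f[y0:y1,x0:x1].astype(int);Pz=P[y0:y1,x0:x1]
m=((sub.max(-1)>105)&(Pz[...,2]>.11)).astype(np.uint8)
m=cv2.morphologyEx(m,cv2.MORPH_CLOSE,np.ones((3,3)))
c=max(cv2.findContours(m,cv2.RETR_EXTERNAL,cv2.CHAIN_APPROX_NONE)[0],key=cv2.contourArea).reshape(-1,2)+[x0,y0]
r_=cv2.minAreaRect((ray(d,c,.153)[:,:2]*1000).astype(np.float32));print("bar colour",r_,cv2.boxPoints(r_).tolist())
Q=Pz[m>0];print("z",np.median(Q[:,2]),cv2.minAreaRect((Q[:,:2]*1000).astype(np.float32)))
# feet: dark
m=(sub.max(-1)<70).astype(np.uint8)
for c in cv2.findContours(m,cv2.RETR_EXTERNAL,cv2.CHAIN_APPROX_NONE)[0]:
    if cv2.contourArea(c)>60: print("dark",cv2.boundingRect(c),cv2.minAreaRect((ray(d,c.reshape(-1,2)+[x0,y0],.01)[:,:2]*1000).astype(np.float32)))
g=cv2.resize(f[165:260,320:400],None,fx=6,fy=6,interpolation=cv2.INTER_NEAREST);cv2.imwrite("pics/lamp0.png",g[:,:,::-1])
d=pickle.load(open("side0.pkl","rb"));P=cloud(d);f=d["frame"]
m=((f.max(-1)>90)&(P[...,2]>.135)&(P[...,2]<.165)).astype(np.uint8);m[:145]=0;m[190:]=0;m[:,:260]=0;m[:,345:]=0
m=cv2.morphologyEx(m,cv2.MORPH_OPEN,np.ones((2,2)))
c=max(cv2.findContours(m,cv2.RETR_EXTERNAL,cv2.CHAIN_APPROX_NONE)[0],key=cv2.contourArea).reshape(-1,2)
print("side bar",cv2.minAreaRect((ray(d,c,.153)[:,:2]*1000).astype(np.float32)))
# bystanders
for n in("top",):
    d=pickle.load(open(n+"0.pkl","rb"))
    for k,uv,z in(("canister",(200,138),.142),("jar",(304,130),.062),("tweez",(159,236),.005),("stack",(417,152),.048),("bigtray1",(230,310),.03),("bigtray2",(424,318),.03)): print(k,ray(d,uv,z))
E
```

```text
bar colour ((543.510498046875, -131.90435791015625), (156.12400817871094, 35.22151565551758), 6.253990650177002) [[463.9945983886719, -122.90217590332031], [467.8315124511719, -157.91407775878906], [623.0263671875, -140.9065399169922], [619.189453125, -105.89463806152344]]
z nan ((544.5742797851562, -133.48829650878906), (157.19232177734375, 32.909481048583984), 7.840220928192139)
side bar ((533.2314453125, -122.53028106689453), (158.86900329589844, 49.38153076171875), 6.2175984382629395)
canister [[0.72470543 0.28650239 0.142     ]]
jar [[0.76977324 0.02087564 0.062     ]]
tweez [[0.48892731 0.4127175  0.005     ]]
stack [[ 0.71403783 -0.28387628  0.048     ]]
bigtray1 [[0.2926994  0.21490318 0.03      ]]
bigtray2 [[ 0.27327229 -0.29373007  0.03      ]]
```

View pics/lamp0.png

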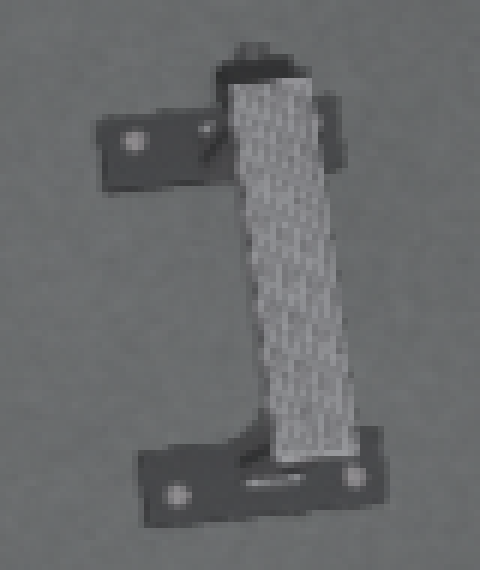

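```bash
python3 - <<'E'
from h import *
d=pickle.load(open("top0.pkl","rb"))
c=lambda p:(np.array(p)/6+[320,165]-.5+.083)
U=ray(d,c([(97,120),(104,190),(340,95),(345,170)]),.01);L=ray(d,c([(137,452),(145,527),(380,427),(386,500)]),.01)
print(U,L,"centre",(U.mean(0)+L.mean(0))/2)
dv=U.mean(0)-L.mean(0);print("xaxis deg",np.degrees(np.arctan2(dv[1],dv[0])),np.linalg.norm(dv))
for Q in(U,L):
    e=(Q[0]+Q[1]-Q[2]-Q[3]);print("yaxis-90",np.degrees(np.arctan2(e[1],e[0]))-90,np.linalg.norm(e)/2)
P=cloud(d)
for n,(x0,y0,x1,y1),h in(("can",(180,115,225,170),(.13,.15)),("jar",(290,118,318,150),(.05,.07)),("stack",(400,135,435,170),(.04,.056))):
    Q=P[y0:y1,x0:x1].reshape(-1,3);m=(Q[:,2]>h[0])&(Q[:,2]<h[1]);print(n,cv2.minEnclosingCircle((Q[m][:,:2]*1000).astype(np.float32)))
E
```

```text
[[ 0.63130409 -0.06827862  0.01      ]
 [ 0.59892084 -0.07112709  0.01      ]
 [ 0.64328271 -0.17964453  0.01      ]
 [ 0.60850957 -0.18122412  0.01      ]] [[ 0.47931584 -0.08471676  0.01      ]
 [ 0.44553076 -0.08790446  0.01      ]
 [ 0.49094566 -0.19463955  0.01      ]
 [ 0.45798183 -0.19662439  0.01      ]] centre [ 0.54447391 -0.13301994  0.01      ]
xaxis deg 5.970357862371834 0.15289007870600893
yaxis-90 5.562256953767161 0.11125531570900098
yaxis-90 6.2851166394284945 0.10998241880744222
can ((726.8556518554688, 288.4538269042969), 43.86442565917969)
jar ((770.26416015625, 22.364681243896484), 22.0211238861084)
stack ((718.5010986328125, -285.3340759277344), 36.59542465209961)
```

>>> play_rows --targets '[{"jaw": 1, "dx": 0.045, "dy": 0, "dz": 0, "yaw": -0.14}, {"jaw": 1, "dx": 0.045, "dy": 0, "dz": 0, "yaw": -0.14}, {"jaw": 1, "dx": 0.045, "dy": 0, "dz": 0, "yaw": -0.14}, {"jaw": 1, "dx": 0.045, "dy": 0, "dz": 0, "yaw": -0.14}, {"jaw": 1, "dx": 0.045, "dy": 0, "dz": 0, "yaw": -0.14}]' --squeeze 10

```text
clock: 0.65
tool_pos: [0.3968, -0.4527, 0.2349]
eef_rot: [0.859, 0.512, -0.004, -0.001]
contact_force: [0.1, -0.1, -0.6]
opening: 0.571
```

>>> play_rows --targets '[{"jaw": 1, "dx": 0.048, "dy": 0.005, "dz": 0, "yaw": -0.1}, {"jaw": 1, "dx": 0.048, "dy": 0.01, "dz": 0, "yaw": -0.1}, {"jaw": 1, "dx": 0.048, "dy": 0.01, "dz": 0, "yaw": -0.1}, {"jaw": 1, "dx": 0.048, "dy": 0.01, "dz": 0, "yaw": -0.1}, {"jaw": 1, "dx": 0.048, "dy": 0.01, "dz": 0, "yaw": -0.1}]'

```text
clock: 1.15
tool_pos: [0.5107, -0.2317, 0.2323]
eef_rot: [0.698, 0.716, -0.003, -0.001]
contact_force: [1.1, -0.6, -0.1]
opening: 0.12
```

>>> play_rows --targets '[{"jaw": 1, "dx": 0.044, "dy": 0.016, "dz": 0, "yaw": 0}, {"jaw": 1, "dx": 0.044, "dy": 0.016, "dz": 0, "yaw": 0}, {"jaw": 1, "dx": 0.044, "dy": 0.016, "dz": 0, "yaw": 0}, {"jaw": 1, "dx": 0.044, "dy": 0.016, "dz": 0, "yaw": 0}, {"jaw": 1, "dx": 0.044, "dy": 0.016, "dz": 0, "yaw": 0}]'

```text
clock: 1.65
tool_pos: [0.5857, -0.0008, 0.2302]
eef_rot: [0.698, 0.716, -0.004, -0.002]
contact_force: [1.1, 0.5, 0.3]
opening: 0.002
```

>>> play_rows --targets '[{"jaw": 1, "dx": 0.04, "dy": 0.016, "dz": 0, "yaw": 0}, {"jaw": 1, "dx": 0.04, "dy": 0.016, "dz": 0.01, "yaw": 0}, {"jaw": 1, "dx": 0.04, "dy": 0.016, "dz": 0.02, "yaw": 0}, {"jaw": 1, "dx": 0.04, "dy": 0.016, "dz": 0.02, "yaw": 0}, {"jaw": 1, "dx": 0.0, "dy": 0, "dz": 0.0, "yaw": 0}]'

```text
clock: 2.15
tool_pos: [0.6463, 0.1777, 0.1772]
eef_rot: [0.694, 0.72, -0.001, -0.004]
contact_force: [-0.3, -0.1, -0.0]
opening: 0.005
```

>>> play_rows --targets '[{"jaw": 1, "dx": -0.018, "dy": 0.0, "dz": 0.02, "yaw": 0}, {"jaw": 1, "dx": 0, "dy": 0, "dz": 0.03, "yaw": 0}, {"jaw": 1, "dx": 0, "dy": 0, "dz": 0.03, "yaw": 0}, {"jaw": 1, "dx": 0, "dy": 0, "dz": 0.03, "yaw": 0}, {"jaw": 1, "dx": 0.0, "dy": 0, "dz": 0.0, "yaw": 0}]'

```text
clock: 2.65
tool_pos: [0.6459, 0.1595, 0.063]
eef_rot: [0.693, 0.721, -0.002, -0.004]
contact_force: [-1.0, -0.5, -0.0]
opening: 0.005
```

```bash
cat > snap.py <<'E'
import sys
from h import *
from plant import r
tag=sys.argv[1]
s=r.get_state();print(s["clock"],s["tool_pos"],"yaw",np.degrees(R.from_quat(s["eef_rot"]).as_euler("xyz")),s["contact_force"])
for n in sys.argv[2:]:
    s=r.get_state();d=r.snapshot(n);d["s"]=s
    cv2.imwrite(f"pics/{n}{tag}.png",d["frame"][:,:,::-1]);pickle.dump(d,open(f"{n}{tag}.pkl","wb"))
E
python3 snap.py 1 wrist top side
```

```text
2.65 [0.64592855 0.15952583 0.06299469] yaw [-1.79557091e+02 -1.36193598e-01  9.22168666e+01] [-0.97256332 -0.54605643 -0.03177019]
```

View pics/wrist1.png

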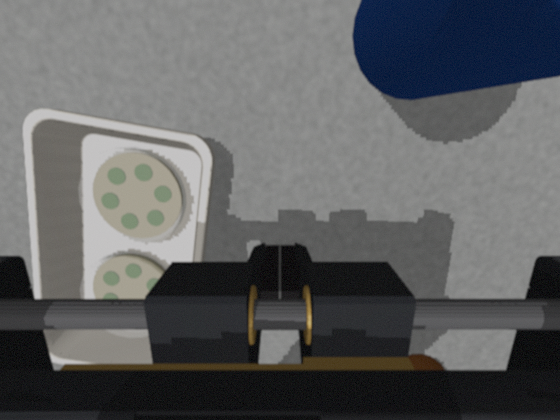

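View pics/top1.png

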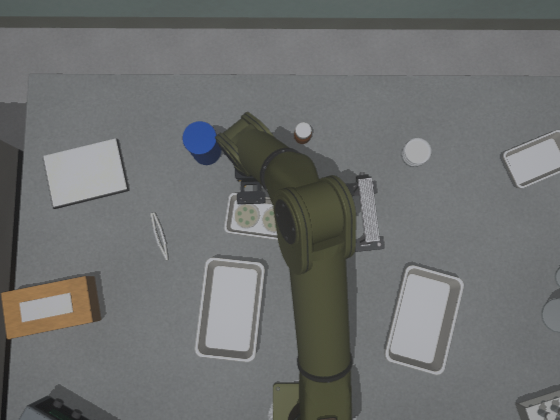

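View pics/side1.png

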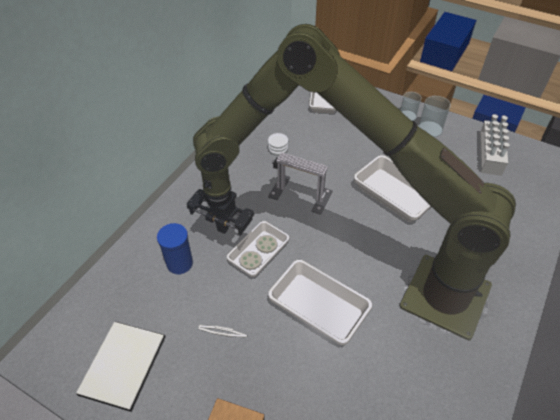

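>>> play_rows --targets '[{"jaw": 1, "dx": 0, "dy": 0.0, "dz": 0.02, "yaw": 0}, {"jaw": 1, "dx": 0, "dy": 0, "dz": 0.018, "yaw": 0}, {"jaw": 1, "dx": 0, "dy": 0, "dz": 0.009, "yaw": 0}, {"jaw": 1, "dx": 0, "dy": -0.004, "dz": 0.0, "yaw": 0}, {"jaw": 1, "dx": 0.0, "dy": -0.006, "dz": 0.0, "yaw": 0}]'

```text
clock: 3.3
tool_pos: [0.646, 0.1631, 0.0274]
eef_rot: [0.694, 0.72, 0.009, 0.002]
contact_force: [0.3, 0.6, -0.2]
opening: 0.007
```

>>> play_rows --targets '[{"jaw": 1, "dx": 0, "dy": -0.006, "dz": 0, "yaw": 0}, {"jaw": 1, "dx": 0, "dy": -0.006, "dz": 0, "yaw": 0}, {"jaw": 1, "dx": 0, "dy": -0.005, "dz": 0, "yaw": 0}, {"jaw": 1, "dx": 0, "dy": -0.005, "dz": 0, "yaw": 0}, {"jaw": 1, "dx": 0, "dy": -0.003, "dz": 0, "yaw": 0}]'

```text
clock: 3.8
tool_pos: [0.6186, 0.1628, 0.0293]
eef_rot: [0.694, 0.72, 0.01, 0.002]
contact_force: [0.4, 0.1, 0.5]
opening: 0.006
```

```bash
python3 - <<'E'
from plant import r
s=r.get_state();print(s["q"].round(3),s["contact_force"],s["tool_pos"])
E
```

```text
[-0.154  0.998 -0.319  1.657  0.515  0.55  -0.738] [0.36107441 0.09971406 0.48287811] [0.61858103 0.16277398 0.02927505]
```

>>> play_rows --targets '[{"jaw": 1, "dx": 0, "dy": 0.0, "dz": 0.006, "yaw": 0}, {"jaw": 1, "dx": 0, "dy": 0, "dz": 0.006, "yaw": 0}, {"jaw": 1, "dx": 0, "dy": 0, "dz": 0.003, "yaw": 0}, {"jaw": 1, "dx": 0, "dy": 0, "dz": 0.0, "yaw": 0}, {"jaw": 1, "dx": 0.0, "dy": 0, "dz": 0.0, "yaw": 0}]'

```text
clock: 4.3
tool_pos: [0.6188, 0.1629, 0.0124]
eef_rot: [0.694, 0.72, 0.01, 0.002]
contact_force: [0.6, -0.3, -0.2]
opening: 0.001
```

>>> play_rows --targets '[{"jaw": 1, "dx": 0, "dy": -0.005, "dz": 0, "yaw": 0}, {"jaw": 1, "dx": 0, "dy": -0.005, "dz": 0, "yaw": 0}, {"jaw": 1, "dx": 0, "dy": -0.005, "dz": 0, "yaw": 0}, {"jaw": 1, "dx": 0, "dy": -0.005, "dz": 0, "yaw": 0}, {"jaw": 1, "dx": 0, "dy": 0, "dz": 0, "yaw": 0}]'

```text
clock: 4.8
tool_pos: [0.5988, 0.163, 0.0128]
eef_rot: [0.694, 0.72, 0.012, 0.003]
contact_force: [-0.6, -0.7, -0.1]
opening: 0.008
```

```bash
cat > meas.py <<'E'
import sys
from h import *
from plant import r
# lamp
LC=np.array([.544,-.1325]);LA=np.radians(6.1)
def tray(d,z=.036,show=False):
    """side camera: white rim outline by colour+depth height"""
    P=cloud(d);f=d["frame"]
    m=((f.min(-1)>85)&(P[...,2]<.05)).astype(np.uint8)
    return m
def measure(d,C0):
    f=d["frame"];P=cloud(d)
    # rim points: height 0.027..0.045 near C0
    near=np.hypot(P[...,0]-C0[0],P[...,1]-C0[1])<.15
    m=near&(P[...,2]>.030)&(P[...,2]<.042)
    return P[m]
E
python3 snap.py 2 side wrist top
python3 - <<'E'
from h import *
d=pickle.load(open("side2.pkl","rb"));f=d["frame"]
g=cv2.resize(f[190:310,190:320],None,fx=5,fy=5,interpolation=cv2.INTER_CUBIC);cv2.imwrite("pics/side2c.png",g[:,:,::-1])
E
```

```text
4.8 [0.59881417 0.16297908 0.01279874] yaw [178.80564378  -0.74567874  92.10250421] [-0.617505   -0.73145777 -0.06752957]
```

View pics/side2c.png

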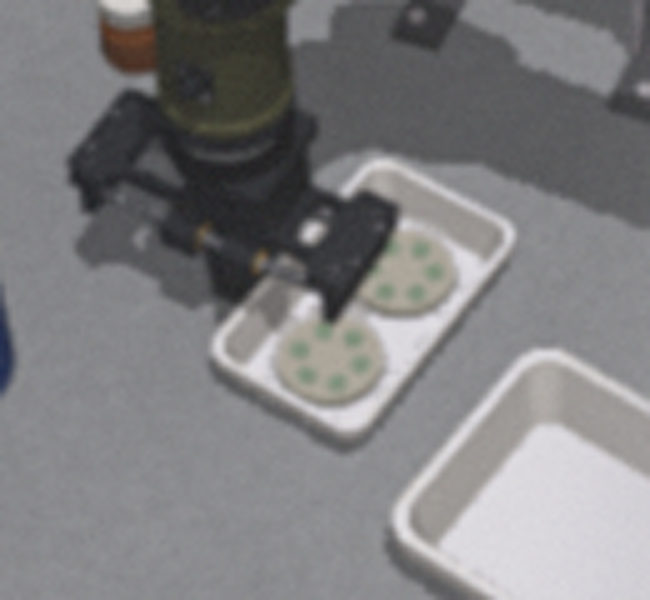

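View pics/top2.png

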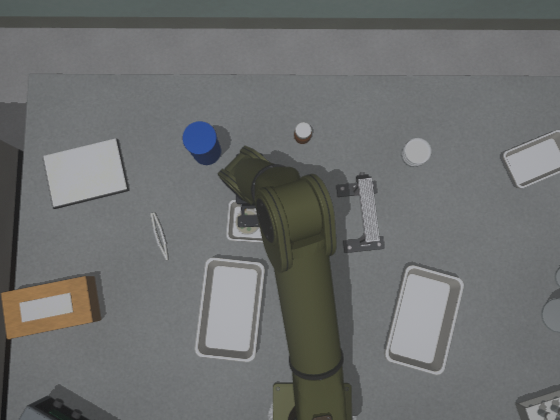

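View pics/wrist2.png

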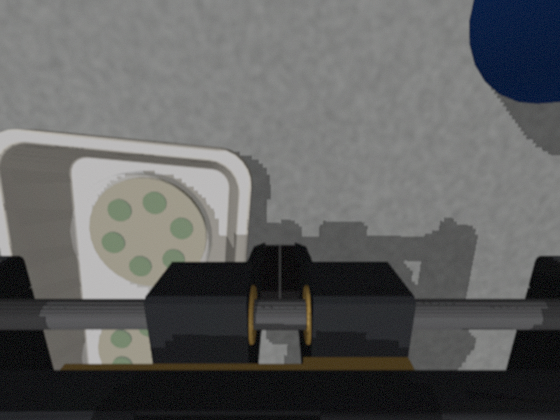

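```bash
python3 - <<'E'
from h import *
d=pickle.load(open("wrist2.pkl","rb"));s=d["s"]
a=ray(d,[(20,131),(225,151),(251,190),(250,250)],.036,s);print(a)
e=a[0]-a[1];print("end edge deg",np.degrees(np.arctan2(e[1],e[0])));e=a[2]-a[3];print("side",np.degrees(np.arctan2(e[1],e[0])))
d=pickle.load(open("side2.pkl","rb"))
q=np.array([(513,225),(390,425),(345,447),(217,360),(388,160),(505,215)])/5+[190,190]-.4
b=ray(d,q,.036);print(b)
for i,j in((0,1),(2,3),(4,5)):
    e=b[i]-b[j];print(np.degrees(np.arctan2(e[1],e[0])))
E
```

```text
[[0.49273286 0.22611013 0.036     ]
 [0.57394755 0.22118048 0.036     ]
 [0.58479803 0.20516758 0.036     ]
 [0.58466652 0.17745352 0.036     ]]
end edge deg 176.52646377096855
side 89.7281073117041
[[0.47176419 0.04988203 0.036     ]
 [0.46304278 0.21080482 0.036     ]
 [0.47768943 0.23632832 0.036     ]
 [0.5737469  0.22272278 0.036     ]
 [0.56372079 0.04425991 0.036     ]
 [0.47971811 0.04561716 0.036     ]]
-86.8978183372565
171.93827761933636
-0.9256642769293898
```

>>> play_rows --targets '[{"jaw": 1, "dx": 0, "dy": -0.005, "dz": 0, "yaw": 0}, {"jaw": 1, "dx": 0, "dy": -0.004, "dz": 0, "yaw": 0}, {"jaw": 1, "dx": 0, "dy": -0.004, "dz": 0, "yaw": 0}, {"jaw": 1, "dx": 0, "dy": -0.003, "dz": 0, "yaw": 0}, {"jaw": 1, "dx": 0, "dy": 0, "dz": 0, "yaw": 0}]'

```text
clock: 5.45
tool_pos: [0.5838, 0.1629, 0.0128]
eef_rot: [0.694, 0.719, 0.014, 0.003]
contact_force: [0.8, 0.4, -0.1]
opening: 0.005
```

```bash
python3 snap.py 3 wrist
```

```text
5.45 [0.58377559 0.16285135 0.0127513 ] yaw [178.60820053  -0.84056344  92.04149406] [ 0.81854903  0.42111426 -0.06849621]
```

View pics/wrist3.png

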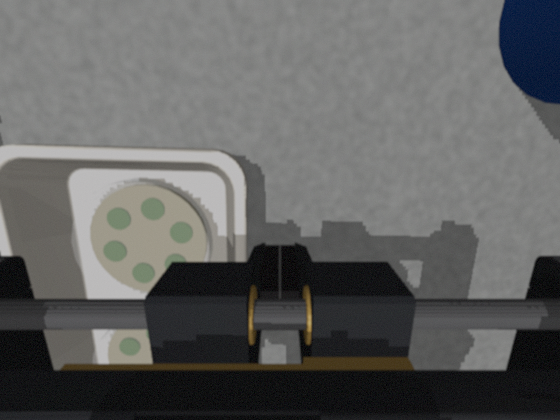

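```bash
cat > wfit.py <<'E'
import sys
from h import *
d=pickle.load(open(f"wrist{sys.argv[1]}.pkl","rb"));s=d["s"]
c0,c1,r0=map(int,sys.argv[2:5]); thr=float(sys.argv[5]) if len(sys.argv)>5 else None
g=cv2.GaussianBlur(d["frame"],(5,5),0).min(-1).astype(float)
P=cloud(d,s)
bench=np.median(g[60:110,50:400]);rim=np.percentile(g[100:240,0:260],90);t=thr or (bench+rim)/2
print("bench",bench,"rim",rim)
pts=[]
for c in range(c0,c1,3):
    rr=np.where(g[r0:,c]>t)[0]
    if len(rr):pts.append((c,r0+rr[0]))
W=ray(d,pts,.036,s)[:,:2]
def fit(W):
    vx,vy,x,y=cv2.fitLine(W.astype(np.float32),cv2.DIST_HUBER,0,.002,.01).ravel()
    return np.array([vx,vy]),np.array([x,y])
v,p=fit(W);v=v*np.sign(v[0]);print("end edge angle(tray x)",np.degrees(np.arctan2(v[1],v[0])),"pt",p, "resid mm",1000*np.abs((W-p)@[-v[1],v[0]]).max())
E
python3 wfit.py 2 20 215 90; python3 wfit.py 3 20 210 90;python3 - <<'E'
from h import *
for k,px in(("2",[(251,190),(250,250)]),("3",[(245,190),(245,250)])):
    d=pickle.load(open(f"wrist{k}.pkl","rb"));print(ray(d,px,.036,d["s"]))
E
```

```text
bench 131.0 rim 186.0
end edge angle(tray x) -3.8785598 pt [0.53033406 0.22387406] resid mm 0.2225630428328517
bench 131.0 rim 186.0
end edge angle(tray x) 0.120728925 pt [0.51410365 0.2203201 ] resid mm 0.21647595415582688
[[0.58479803 0.20516758 0.036     ]
 [0.58466652 0.17745352 0.036     ]]
[[0.56696874 0.20497983 0.036     ]
 [0.56711352 0.17731387 0.036     ]]
```

>>> play_rows --targets '[{"jaw": 1, "dx": 0, "dy": 0.01, "dz": 0, "yaw": 0}, {"jaw": 1, "dx": 0, "dy": 0.01, "dz": 0, "yaw": 0}, {"jaw": 1, "dx": 0, "dy": 0, "dz": -0.03, "yaw": 0}, {"jaw": 1, "dx": 0, "dy": 0, "dz": -0.04, "yaw": 0}, {"jaw": 1, "dx": -0.02, "dy": 0, "dz": -0.04, "yaw": 0}]'

```text
clock: 6.0
tool_pos: [0.5973, 0.1432, 0.1194]
eef_rot: [0.692, 0.721, 0.007, -0.002]
contact_force: [0.3, -0.4, -0.3]
opening: -0.001
```

>>> play_rows --targets '[{"jaw": 1, "dx": -0.02, "dy": -0.04, "dz": -0.01, "yaw": 0}, {"jaw": 1, "dx": -0.02, "dy": -0.04, "dz": 0, "yaw": 0}, {"jaw": 1, "dx": -0.02, "dy": -0.04, "dz": 0, "yaw": 0}, {"jaw": 1, "dx": -0.02, "dy": -0.04, "dz": 0, "yaw": 0}, {"jaw": 1, "dx": -0.01, "dy": -0.02, "dz": 0, "yaw": 0}]'

```text
clock: 6.5
tool_pos: [0.4231, 0.0424, 0.1316]
eef_rot: [0.695, 0.719, 0.014, 0.002]
contact_force: [0.7, -0.4, -0.8]
opening: 0.007
```

>>> play_rows --targets '[{"jaw": 1, "dx": 0.006, "dy": -0.004, "dz": 0.02, "yaw": 0}, {"jaw": 1, "dx": 0.0, "dy": 0, "dz": 0.02, "yaw": 0}, {"jaw": 1, "dx": 0, "dy": 0, "dz": 0, "yaw": 0}, {"jaw": 1, "dx": 0, "dy": 0, "dz": 0, "yaw": 0}, {"jaw": 1, "dx": 0, "dy": 0, "dz": 0, "yaw": 0}]'

```text
clock: 7.0
tool_pos: [0.4168, 0.0452, 0.0923]
eef_rot: [0.697, 0.717, 0.011, 0.003]
contact_force: [0.5, 0.1, -0.1]
opening: 0.007
```

```bash
python3 snap.py 4 wrist top
```

```text
7.0 [0.41675865 0.04522095 0.09230592] yaw [178.85415724  -0.6375732   91.70258244] [ 0.46710524  0.09166348 -0.07280175]
```

View pics/wrist4.png

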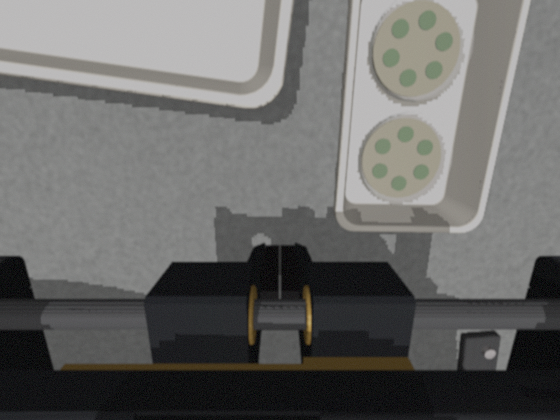

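View pics/top4.png

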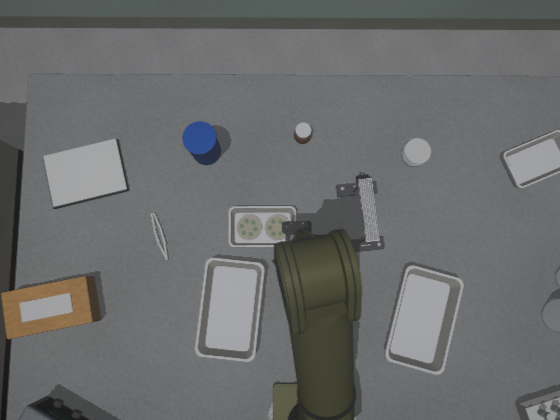

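```bash
python3 - <<'E'
from h import *
d=pickle.load(open("wrist4.pkl","rb"))
a=ray(d,[(360,230),(468,233),(349,50),(338,200),(520,50),(487,200)],.036,d["s"]);print(a)
for i,j in((0,1),(2,3),(4,5)):
    e=a[j]-a[i];print(np.degrees(np.arctan2(e[1],e[0])))
d=pickle.load(open("top4.pkl","rb"));P=cloud(d)
Q=P[200:252,222:300].reshape(-1,3);c=Q[(Q[:,2]>.025)&(Q[:,2]<.042)]
g=d["frame"][195:260,215:315];cv2.imwrite("pics/top4c.png",cv2.resize(g,None,fx=7,fy=7,interpolation=cv2.INTER_CUBIC)[:,:,::-1])
E
```

```text
[[0.47729921 0.04228453 0.036     ]
 [0.55835891 0.04183409 0.036     ]
 [0.45777608 0.1611918  0.036     ]
 [0.45910299 0.06458936 0.036     ]
 [0.5661147  0.16499996 0.036     ]
 [0.56699142 0.0673795  0.036     ]]
-0.31838139226392065
-89.21304592677946
-89.48544891945483
```

View pics/top4c.png

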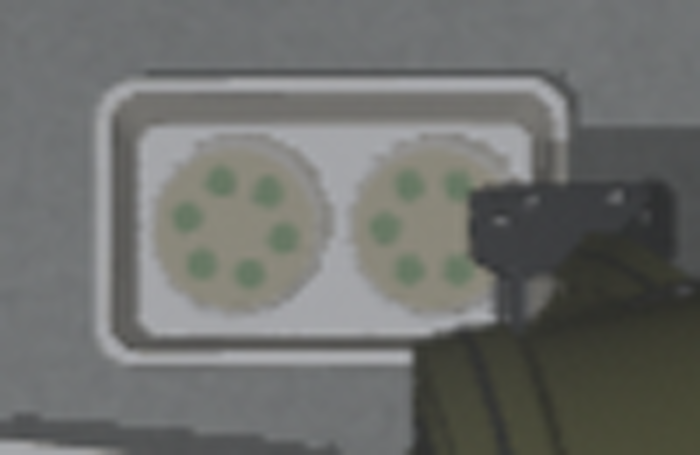

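>>> play_rows --targets '[{"jaw": 1, "dx": 0.008, "dy": -0.0, "dz": 0.03, "yaw": 0}, {"jaw": 1, "dx": 0.0, "dy": 0, "dz": 0.03, "yaw": 0}, {"jaw": 1, "dx": 0, "dy": 0, "dz": 0.018, "yaw": 0}, {"jaw": 1, "dx": 0, "dy": 0, "dz": 0, "yaw": 0}, {"jaw": 1, "dx": 0, "dy": 0, "dz": 0, "yaw": 0}]'

```text
clock: 7.6
tool_pos: [0.4191, 0.0443, 0.066]
eef_rot: [0.697, 0.717, 0.004, 0.004]
contact_force: [-0.8, 0.4, -1.0]
opening: 0.003
```

```bash
python3 - <<'E'
from plant import r
s=r.get_state();print(s["q"].round(3),s["qd"].round(3),s["tool_pos"])
E
```

```text
[-0.158  0.804 -0.094  2.309  1.324  0.073 -1.517] [-0.    -0.002 -0.002 -0.008  0.01  -0.001 -0.003] [0.41911007 0.04433332 0.06601313]
```

>>> play_rows --targets '[{"jaw": 1, "dx": 0.005, "dy": 0.004, "dz": 0.01, "yaw": 0}, {"jaw": 1, "dx": 0.005, "dy": 0, "dz": 0.01, "yaw": 0}, {"jaw": 1, "dx": 0, "dy": 0, "dz": 0.01, "yaw": 0}, {"jaw": 1, "dx": 0, "dy": 0, "dz": 0.01, "yaw": 0}, {"jaw": 1, "dx": 0, "dy": 0, "dz": 0.01, "yaw": 0}]'

```text
clock: 8.1
tool_pos: [0.427, 0.054, 0.019]
eef_rot: [0.698, 0.716, 0.007, 0.009]
contact_force: [0.4, 0.3, 0.9]
opening: 0.001
```

>>> play_rows --targets '[{"jaw": 1, "dx": 0.0, "dy": 0.006, "dz": 0.004, "yaw": 0}, {"jaw": 1, "dx": 0.0, "dy": 0.006, "dz": 0.002, "yaw": 0}, {"jaw": 1, "dx": 0, "dy": 0.006, "dz": 0, "yaw": 0}, {"jaw": 1, "dx": 0, "dy": 0.005, "dz": 0, "yaw": 0}, {"jaw": 1, "dx": 0, "dy": 0.004, "dz": 0, "yaw": 0}]'

```text
clock: 8.6
tool_pos: [0.4563, 0.053, 0.0152]
eef_rot: [0.7, 0.715, 0.007, 0.009]
contact_force: [-1.1, -1.7, -0.7]
opening: 0.009
```

```bash
python3 snap.py 5 wrist side
```

```text
8.6 [0.45626936 0.05297571 0.0151998 ] yaw [1.78706606e+02 1.60421246e-01 9.12148382e+01] [-1.13612519 -1.70326035 -0.67462543]
```

View pics/wrist5.png

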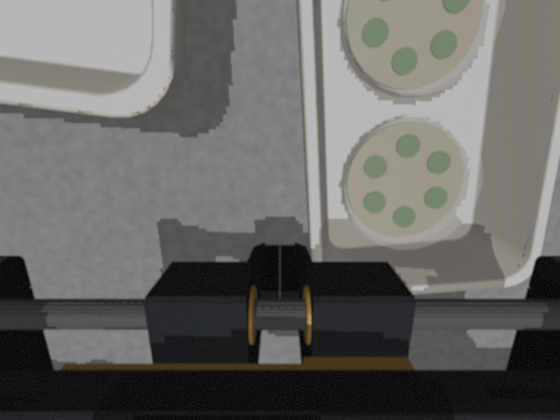

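```bash
python3 - <<'E'
from h import *
d=pickle.load(open("wrist5.pkl","rb"))
a=ray(d,[(430,292),(505,285),(301,20),(312,220),(546,240),(557,180)],.036,d["s"]);print(a.round(4))
for i,j in((0,1),(2,3),(4,5)):
    e=a[j]-a[i];print(np.degrees(np.arctan2(e[1],e[0])))
E
```

```text
[[0.5296 0.0458 0.036 ]
 [0.5661 0.05   0.036 ]
 [0.4614 0.1604 0.036 ]
 [0.4698 0.0821 0.036 ]
 [0.5797 0.0739 0.036 ]
 [0.5765 0.1022 0.036 ]]
6.581444283698773
-83.91305722893075
96.46081005001544
```

>>> play_rows --targets '[{"jaw": 1, "dx": 0.0, "dy": -0.008, "dz": 0, "yaw": 0}, {"jaw": 1, "dx": 0.0, "dy": -0.004, "dz": -0.02, "yaw": 0}, {"jaw": 1, "dx": 0, "dy": 0, "dz": -0.035, "yaw": 0}, {"jaw": 1, "dx": 0, "dy": 0, "dz": -0.035, "yaw": 0}, {"jaw": 1, "dx": 0.02, "dy": 0.03, "dz": 0, "yaw": -0.04}]'

```text
clock: 9.2
tool_pos: [0.4758, 0.0691, 0.0797]
eef_rot: [0.685, 0.728, 0.007, 0.019]
contact_force: [1.7, -0.8, -1.6]
opening: 0.008
```

>>> play_rows --targets '[{"jaw": 1, "dx": 0.02, "dy": 0.035, "dz": 0, "yaw": -0.04}, {"jaw": 1, "dx": 0.02, "dy": 0.035, "dz": 0, "yaw": 0}, {"jaw": 1, "dx": 0.015, "dy": 0.04, "dz": 0, "yaw": 0}, {"jaw": 1, "dx": 0, "dy": 0.02, "dz": 0, "yaw": 0}, {"jaw": 1, "dx": 0.0, "dy": 0.0, "dz": 0, "yaw": 0}]'

```text
clock: 9.7
tool_pos: [0.6067, 0.1413, 0.0891]
eef_rot: [0.67, 0.742, 0.011, 0.017]
contact_force: [-1.3, -1.2, 0.3]
opening: 0.009
```

```bash
python3 snap.py 6 wrist side
```

```text
9.7 [0.60665666 0.14134763 0.08911276] yaw [177.82065245   0.61143802  95.79443782] [-1.2744078  -1.20809284  0.27340679]
```

View pics/wrist6.png

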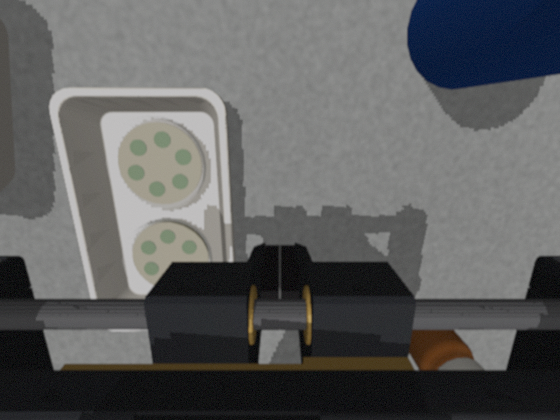

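View pics/side6.png

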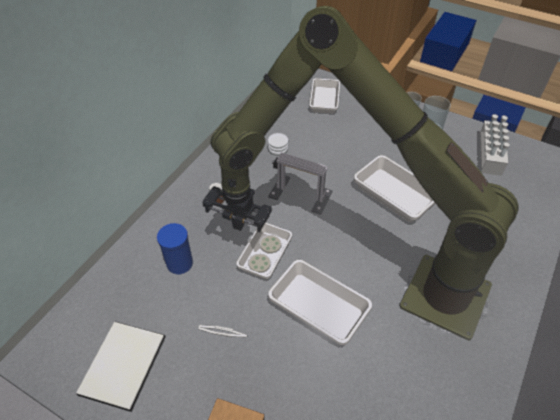

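```bash
cat > pick.py <<'E'
import sys
from h import *
LC=np.array([.544,-.1325]);LA=np.radians(6.1);u=np.array([np.cos(LA),np.sin(LA)]);v=np.array([-u[1],u[0]])
d=pickle.load(open(sys.argv[1]+".pkl","rb"));z=float(sys.argv[2])
px=eval(sys.argv[3]);a=ray(d,px,z,d["s"] if "wrist" in sys.argv[1] else None)[:,:2]
for p,q in zip(px,a): print(p,q.round(4),"lamp x,y mm",(1000*np.array([(q-LC)@u,(q-LC)@v])).round(1))
for i in range(0,len(a)-1,2):
    e=a[i+1]-a[i];print("rel angle to lamp x",np.degrees(np.arctan2(e@v,e@u)).round(2))
E
python3 pick.py wrist6 .036 "[(75,89),(205,89),(56,130),(96,290),(228,130),(234,255)]"
```

```text
(75, 89) [0.4748 0.218 ] lamp x,y mm [-31.5 355.8]
(205, 89) [0.5533 0.2263] lamp x,y mm [ 47.3 355.8]
(56, 130) [0.4608 0.1922] lamp x,y mm [-48.2 331.7]
(96, 290) [0.4768 0.0772] lamp x,y mm [-44.5 215.6]
(228, 130) [0.5687 0.2031] lamp x,y mm [ 60.2 331.1]
(234, 255) [0.5777 0.1147] lamp x,y mm [ 59.7 242.2]
rel angle to lamp x -0.02
rel angle to lamp x -88.2
rel angle to lamp x -90.3
```

>>> play_rows --targets '[{"jaw": 1, "dx": 0.0, "dy": 0.0, "dz": 0.03, "yaw": 0}, {"jaw": 1, "dx": 0.0, "dy": 0.0, "dz": 0.02, "yaw": 0}, {"jaw": 1, "dx": 0, "dy": 0, "dz": 0.015, "yaw": 0}, {"jaw": 1, "dx": 0, "dy": 0, "dz": 0.01, "yaw": 0}, {"jaw": 1, "dx": 0.0, "dy": 0.0, "dz": 0, "yaw": 0}]'

```text
clock: 10.3
tool_pos: [0.5996, 0.1381, 0.0125]
eef_rot: [0.668, 0.744, 0.006, 0.015]
contact_force: [0.5, 0.1, 0.3]
opening: 0.008
```

```bash
cat > st.py <<'E'
from h import *
from plant import r
LC=np.array([.544,-.1325]);LA=np.radians(6.1);u=np.array([np.cos(LA),np.sin(LA)]);v=np.array([-u[1],u[0]])
s=r.get_state();q=s["tool_pos"][:2]
print("lamp x,y mm",1000*((q-LC)@u),1000*((q-LC)@v),"z",s["tool_pos"][2],"eul",R.from_quat(s["eef_rot"]).as_euler("xyz",degrees=True).round(2),"F",s["contact_force"].round(1),"q6",s["q"][5].round(2),s["opening"].round(3))
E
python3 st.py
```

```text
Traceback (most recent call last):
  File "st.py", line 5, in <module>
    print("lamp x,y mm",1000*((q-LC)@u),1000*((q-LC)@v),"z",s["tool_pos"][2],"eul",R.from_quat(s["eef_rot"]).as_euler("xyz",degrees=True).round(2),"F",s["contact_force"].round(1),"q6",s["q"][5].round(2),s["opening"].round(3))
                                                                                                                                                                                                           ^^^^^^^^^^^^^^^^^^
AttributeError: 'float' object has no attribute 'round'
```

>>> play_rows --targets '[{"jaw": 1, "dx": 0.0, "dy": -0.005, "dz": 0, "yaw": 0}, {"jaw": 1, "dx": 0.0, "dy": -0.005, "dz": 0, "yaw": 0}, {"jaw": 1, "dx": 0, "dy": -0.003, "dz": 0, "yaw": 0}, {"jaw": 1, "dx": 0, "dy": -0.002, "dz": 0, "yaw": 0}, {"jaw": 1, "dx": 0.0, "dy": 0.0, "dz": 0, "yaw": 0}]'

```text
clock: 10.8
tool_pos: [0.5851, 0.1371, 0.0148]
eef_rot: [0.668, 0.744, 0.008, 0.016]
contact_force: [0.7, 0.3, 0.3]
opening: 0.003
```

```bash
sed -i 's/s\["opening"\].round(3)/s["opening"]/' st.py; python3 st.py; python3 snap.py 7 wrist side
```

```text
lamp x,y mm 69.5073513449203 263.6649858835568 z 0.014820218613417275 eul [178.09   0.76  96.14] F [0.7 0.3 0.3] q6 0.56 0.0034740161217982715
10.8 [0.58509568 0.13705823 0.01482022] yaw [178.09286919   0.76064848  96.1387425 ] [0.71983364 0.32464733 0.33216803]
```

View pics/wrist7.png

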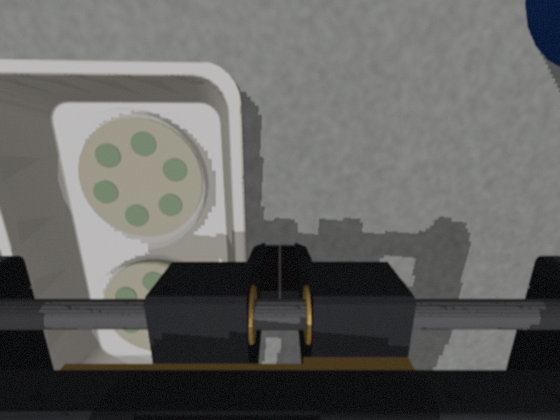

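```bash
python3 pick.py wrist7 .036 "[(30,61),(190,63),(240,120),(243,220)]"
```

```text
(30, 61) [0.4822 0.2193] lamp x,y mm [-24.  356.4]
(190, 63) [0.5407 0.2253] lamp x,y mm [ 34.7 356.2]
(240, 120) [0.5608 0.2068] lamp x,y mm [ 52.7 335.6]
(243, 220) [0.565  0.1646] lamp x,y mm [ 52.5 293.2]
rel angle to lamp x -0.22
rel angle to lamp x -90.33
```

>>> play_rows --targets '[{"jaw": 1, "dx": 0.0, "dy": 0.01, "dz": 0, "yaw": 0}, {"jaw": 1, "dx": 0.0, "dy": 0.005, "dz": -0.02, "yaw": 0}, {"jaw": 1, "dx": 0, "dy": 0, "dz": -0.04, "yaw": 0}, {"jaw": 1, "dx": 0.02, "dy": 0, "dz": -0.03, "yaw": 0}, {"jaw": 0.8, "dx": 0.04, "dy": 0.0, "dz": 0, "yaw": 0}]'

```text
clock: 11.4
tool_pos: [0.5911, 0.1918, 0.105]
eef_rot: [0.672, 0.74, 0.003, 0.017]
contact_force: [0.7, 0.2, 0.1]
opening: 0.069
```

>>> play_rows --targets '[{"jaw": 0.6, "dx": 0.04, "dy": -0.03, "dz": 0, "yaw": 0}, {"jaw": 0.6, "dx": 0.04, "dy": -0.03, "dz": 0, "yaw": 0}, {"jaw": 0.6, "dx": 0, "dy": -0.025, "dz": 0, "yaw": 0}, {"jaw": 0.6, "dx": 0, "dy": 0, "dz": 0, "yaw": 0}, {"jaw": 0.6, "dx": 0.0, "dy": 0.0, "dz": 0, "yaw": 0}]'

```text
clock: 11.9
tool_pos: [0.4956, 0.2747, 0.1035]
eef_rot: [0.67, 0.742, 0.008, 0.014]
contact_force: [0.7, -0.4, 0.6]
opening: 0.397
```

```bash
python3 st.py; python3 snap.py 8 wrist side top
```

```text
lamp x,y mm -4.862565210300614 409.992434891599 z 0.10354662751478659 eul [178.22   0.6   95.84] F [ 0.7 -0.4  0.6] q6 0.64 0.39729313635508773
11.9 [0.4955975  0.27465432 0.10354663] yaw [178.21894193   0.601147    95.83612716] [ 0.72727215 -0.40549404  0.64720316]
```

View pics/top8.png

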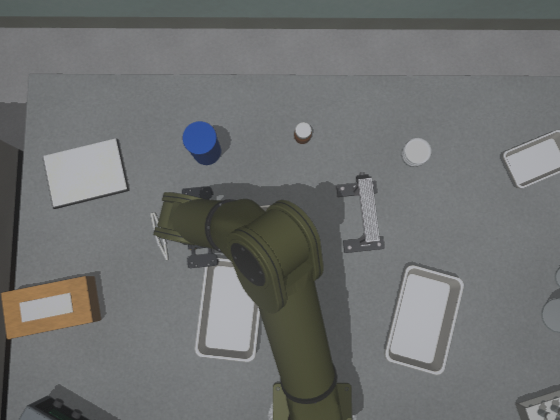

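View pics/side8.png

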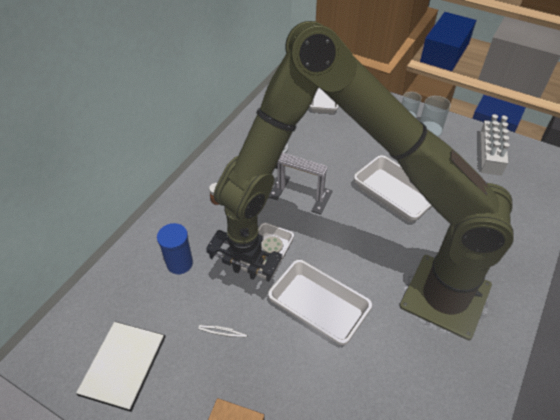

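>>> play_rows --targets '[{"jaw": 0.6, "dx": 0.045, "dy": -0.01, "dz": -0.015, "yaw": 0}, {"jaw": 0.6, "dx": 0.048, "dy": -0.01, "dz": -0.01, "yaw": 0}, {"jaw": 0.6, "dx": 0.048, "dy": -0.01, "dz": 0, "yaw": 0}, {"jaw": 0.6, "dx": 0.048, "dy": 0, "dz": 0, "yaw": 0}, {"jaw": 0.6, "dx": 0.03, "dy": 0.0, "dz": 0, "yaw": 0}]'

```text
clock: 12.55
tool_pos: [0.4573, 0.4826, 0.1222]
eef_rot: [0.681, 0.732, 0.005, 0.019]
contact_force: [-0.7, 0.4, 0.5]
opening: 0.397
```

```bash
python3 st.py; python3 snap.py 9 top side
```

```text
lamp x,y mm -20.81422975198024 620.7914252798007 z 0.12223209069066097 eul [178.09   1.17  94.05] F [-0.7  0.4  0.5] q6 0.89 0.39660565269510734
12.55 [0.4573358  0.48256466 0.12223209] yaw [178.08897256   1.17230377  94.04928313] [-0.69605356  0.36654456  0.45666642]
```

View pics/top9.png

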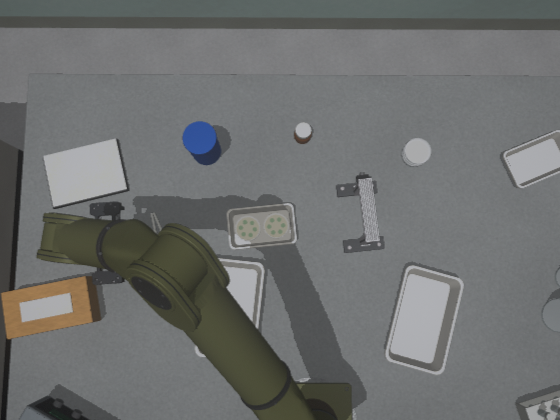

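View pics/side9.png

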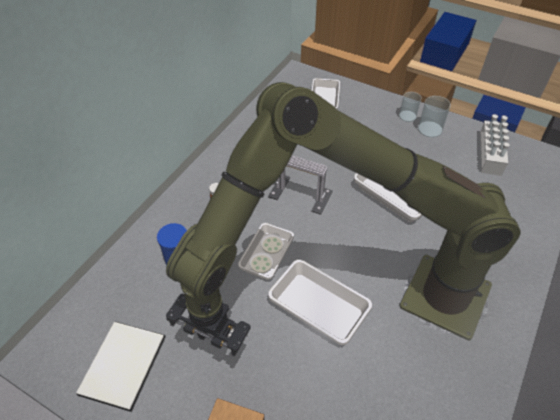

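Now the top view is clear: tray at (262,226), lamp at (369,210). Measure the tray and both lamp feet in one frame.

```bash
cat > tm.py <<'E'
import sys
from h import *
LC=np.array([.544,-.1325]);LA=np.radians(6.1);u=np.array([np.cos(LA),np.sin(LA)]);v=np.array([-u[1],u[0]])
d=pickle.load(open(sys.argv[1]+".pkl","rb"));x0,y0,x1,y1=map(int,sys.argv[2:6])
P=cloud(d);Q=P[y0:y1,x0:x1]
m=(Q[...,2]>.020)&(Q[...,2]<.045)
def rep(n,X):
    r_=cv2.minAreaRect((X*1000).astype(np.float32));c=np.array(r_[0])/1000
    print(n,"centre",c.round(4),"size",np.round(r_[1],1),"ang",round(r_[2],2),"lamp xy mm",(1000*np.array([(c-LC)@u,(c-LC)@v])).round(1))
rep("depth",Q[m][:,:2])
# colour edges of outer rim: fill depth mask and cast on z=.036
k=m.astype(np.uint8);c=max(cv2.findContours(k,cv2.RETR_EXTERNAL,cv2.CHAIN_APPROX_NONE)[0],key=cv2.contourArea).reshape(-1,2)+[x0,y0]
rep("depthmask ray",ray(d,c,.036)[:,:2])
f=d["frame"];cv2.imwrite("pics/"+sys.argv[1]+"c.png",cv2.resize(f[y0:y1,x0:x1],None,fx=7,fy=7,interpolation=cv2.INTER_CUBIC)[:,:,::-1])
E
python3 tm.py top9 215 190 310 262; python3 tm.py top0 215 180 310 250
```

```text
depth centre [0.4998 0.1448] size [137.9 205.2] ang 6.36 lamp xy mm [-14.5 280.4]
depthmask ray centre [0.5144 0.1338] size [110.5 179.8] ang 5.95 lamp xy mm [ -1.1 268. ]
depth centre [0.5405 0.1388] size [180.1 110.9] ang 82.41 lamp xy mm [ 25.3 270.1]
depthmask ray centre [0.5401 0.1388] size [179.9 110.6] ang 82.45 lamp xy mm [ 24.9 270.1]
```

View pics/top9c.png

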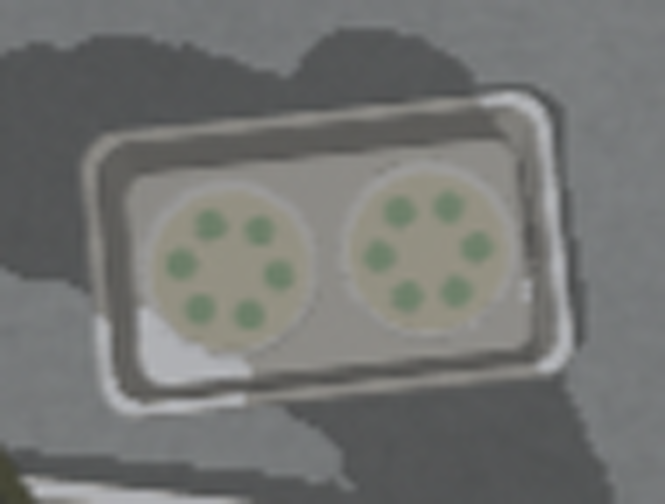

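>>> play_rows --targets '[{"jaw": 0.6, "dx": -0.045, "dy": 0.004, "dz": 0, "yaw": -0.018}, {"jaw": 0.6, "dx": -0.045, "dy": 0.004, "dz": 0, "yaw": -0.018}, {"jaw": 0.6, "dx": -0.045, "dy": 0.004, "dz": 0, "yaw": 0}, {"jaw": 0.6, "dx": -0.045, "dy": 0.004, "dz": 0, "yaw": 0}, {"jaw": 0.6, "dx": -0.03, "dy": 0.004, "dz": 0.01, "yaw": 0}]'

```text
clock: 13.15
tool_pos: [0.5012, 0.2704, 0.1148]
eef_rot: [0.668, 0.744, 0.007, 0.017]
contact_force: [1.4, 1.0, 0.8]
opening: 0.403
```

```bash
python3 st.py
```

```text
lamp x,y mm 0.22142359443650486 405.1892702132007 z 0.11481944956883632 eul [178.07   0.91  96.11] F [1.4 1.  0.8] q6 0.67 0.4030143850174383
```

>>> play_rows --targets '[{"jaw": 0.6, "dx": 0, "dy": 0, "dz": 0.035, "yaw": 0}, {"jaw": 0.6, "dx": 0, "dy": 0, "dz": 0.03, "yaw": 0}, {"jaw": 0.6, "dx": 0, "dy": 0, "dz": 0.02, "yaw": 0}, {"jaw": 0.6, "dx": 0, "dy": 0, "dz": 0.012, "yaw": 0}, {"jaw": 0.6, "dx": 0, "dy": 0, "dz": 0, "yaw": 0}]'

```text
clock: 13.65
tool_pos: [0.5141, 0.2472, 0.0136]
eef_rot: [0.679, 0.734, 0.003, 0.023]
contact_force: [-0.1, 0.4, 0.2]
opening: 0.402
```

```bash
python3 st.py
```

```text
lamp x,y mm 10.597332101163502 380.6974164104654 z 0.013644923616101059 eul [177.92   1.7   94.49] F [-0.1  0.4  0.2] q6 0.49 0.40231184883700577
```

>>> play_rows --targets '[{"jaw": 0.6, "dx": 0, "dy": -0.006, "dz": 0, "yaw": -0.014}, {"jaw": 0.6, "dx": 0, "dy": -0.006, "dz": 0, "yaw": -0.014}, {"jaw": 0.6, "dx": 0, "dy": 0, "dz": 0, "yaw": 0}, {"jaw": 0.6, "dx": -0.003, "dy": 0, "dz": 0, "yaw": 0}, {"jaw": 0.6, "dx": 0, "dy": 0, "dz": 0, "yaw": 0}]'

```text
clock: 14.15
tool_pos: [0.503, 0.2437, 0.0165]
eef_rot: [0.667, 0.744, 0.005, 0.024]
contact_force: [0.1, -0.7, -0.3]
opening: 0.398
```

```bash
python3 st.py
```

```text
lamp x,y mm -0.822437571658888 378.43785372203047 z 0.016499325918039525 eul [177.74   1.62  96.21] F [ 0.1 -0.7 -0.3] q6 0.46 0.3978671269907027
```

>>> play_rows --targets '[{"jaw": 0.6, "dx": -0.006, "dy": 0, "dz": 0, "yaw": 0}, {"jaw": 0.6, "dx": -0.006, "dy": 0, "dz": 0, "yaw": 0}, {"jaw": 0.6, "dx": -0.008, "dy": 0, "dz": 0, "yaw": 0}, {"jaw": 0.6, "dx": -0.008, "dy": 0, "dz": 0, "yaw": 0}, {"jaw": 0.6, "dx": -0.008, "dy": 0, "dz": 0, "yaw": 0}]'

```text
clock: 14.65
tool_pos: [0.5075, 0.2084, 0.0181]
eef_rot: [0.667, 0.745, 0.008, 0.022]
contact_force: [0.0, 1.3, -0.8]
opening: 0.402
```

```bash
python3 st.py
```

```text
lamp x,y mm -0.09716342192350749 342.8749003301993 z 0.018145751661001908 eul [177.63   1.33  96.33] F [ 0.   1.3 -0.8] q6 0.42 0.40198852537558516
```

>>> play_rows --targets '[{"jaw": 0.6, "dx": -0.008, "dy": 0, "dz": 0.001, "yaw": 0.003}, {"jaw": 0.6, "dx": -0.008, "dy": 0, "dz": 0.001, "yaw": 0}, {"jaw": 0.6, "dx": -0.008, "dy": 0, "dz": 0.001, "yaw": 0}, {"jaw": 0.6, "dx": -0.008, "dy": 0, "dz": 0.001, "yaw": 0}, {"jaw": 0.6, "dx": -0.008, "dy": 0, "dz": 0, "yaw": 0}]'

```text
clock: 15.15
tool_pos: [0.513, 0.1682, 0.0157]
eef_rot: [0.667, 0.744, 0.011, 0.021]
contact_force: [0.2, 1.2, -1.3]
opening: 0.398
```

```bash
python3 st.py
```

```text
lamp x,y mm 1.1728399734629988 302.2474850979742 z 0.01571457475833732 eul [177.47   0.99  96.22] F [ 0.2  1.2 -1.3] q6 0.37 0.39831265583849673
```

>>> play_rows --targets '[{"jaw": 0.6, "dx": -0.008, "dy": -0.0005, "dz": 0.0002, "yaw": 0.002}, {"jaw": 0.6, "dx": -0.008, "dy": -0.0005, "dz": 0.0002, "yaw": 0}, {"jaw": 0.6, "dx": -0.008, "dy": -0.0005, "dz": 0.0002, "yaw": 0}, {"jaw": 0.6, "dx": -0.008, "dy": -0.0005, "dz": 0.0002, "yaw": 0}, {"jaw": 0.6, "dx": -0.008, "dy": -0.0005, "dz": 0, "yaw": 0}]'

```text
clock: 15.65
tool_pos: [0.5153, 0.1249, 0.0156]
eef_rot: [0.668, 0.744, 0.011, 0.021]
contact_force: [0.3, 2.1, 0.7]
opening: 0.401
```

```bash
python3 st.py; python3 snap.py 10 top side
```

```text
lamp x,y mm -1.2185409005332435 258.9746034567935 z 0.01562408317595456 eul [177.43   0.95  96.12] F [0.3 2.1 0.7] q6 0.34 0.4007794641379305
15.65 [0.51526866 0.12487879 0.01562408] yaw [177.43260365   0.9479408   96.12402808] [0.33795283 2.14771238 0.72248766]
```

View pics/top10.png

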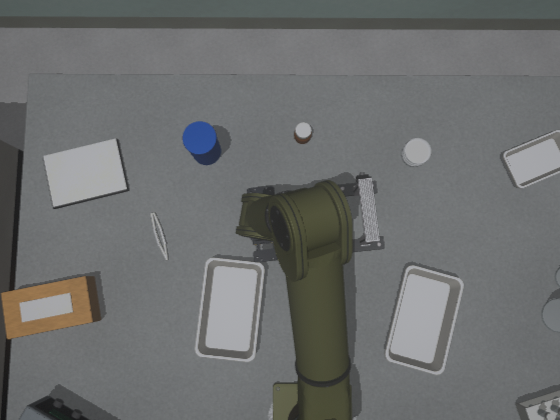

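View pics/side10.png

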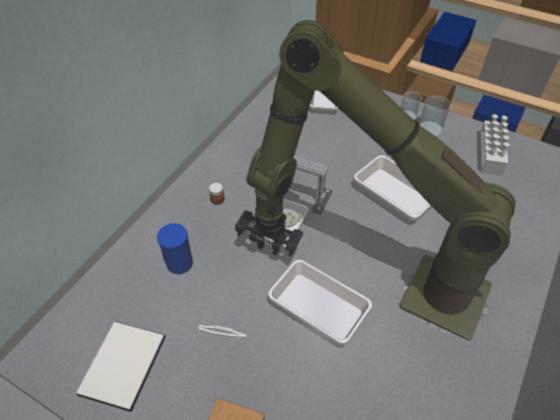

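>>> play_rows --targets '[{"jaw": 0.6, "dx": -0.008, "dy": 0.0, "dz": 0, "yaw": 0}, {"jaw": 0.6, "dx": -0.008, "dy": 0, "dz": 0.0002, "yaw": 0}, {"jaw": 0.6, "dx": -0.006, "dy": 0, "dz": 0.0002, "yaw": 0}, {"jaw": 0.6, "dx": -0.004, "dy": 0, "dz": 0.0, "yaw": 0}, {"jaw": 0.6, "dx": 0, "dy": 0, "dz": 0, "yaw": 0}]'

```text
clock: 16.25
tool_pos: [0.5178, 0.0949, 0.0154]
eef_rot: [0.669, 0.743, 0.01, 0.022]
contact_force: [0.4, 0.6, 0.8]
opening: 0.402
```

```bash
python3 st.py
```

```text
lamp x,y mm -1.9187740528495258 228.88492062569193 z 0.015356596935058187 eul [177.52   1.09  96.  ] F [0.4 0.6 0.8] q6 0.33 0.4024953455539047
```

>>> play_rows --targets '[{"jaw": 0.6, "dx": 0.015, "dy": 0.0, "dz": 0, "yaw": 0}, {"jaw": 0.6, "dx": 0.035, "dy": 0, "dz": -0.02, "yaw": 0}, {"jaw": 0.6, "dx": 0.045, "dy": 0, "dz": -0.02, "yaw": 0}, {"jaw": 0.6, "dx": 0.045, "dy": 0, "dz": -0.02, "yaw": 0}, {"jaw": 0.6, "dx": 0.045, "dy": 0, "dz": -0.01, "yaw": 0}]'

```text
clock: 16.75
tool_pos: [0.4945, 0.2749, 0.079]
eef_rot: [0.675, 0.738, -0.0, 0.025]
contact_force: [1.2, 0.4, -0.7]
opening: 0.404
```

>>> play_rows --targets '[{"jaw": 0.6, "dx": 0.045, "dy": 0.0, "dz": 0, "yaw": 0}, {"jaw": 0.6, "dx": 0.045, "dy": 0, "dz": 0, "yaw": 0}, {"jaw": 0.6, "dx": 0.03, "dy": 0, "dz": 0, "yaw": 0}, {"jaw": 0.6, "dx": 0.0, "dy": 0, "dz": 0, "yaw": 0}, {"jaw": 0.6, "dx": 0, "dy": 0, "dz": 0, "yaw": 0}]'

```text
clock: 17.25
tool_pos: [0.4754, 0.4115, 0.076]
eef_rot: [0.67, 0.742, 0.001, 0.023]
contact_force: [0.3, 0.0, -0.2]
opening: 0.403
```

```bash
python3 st.py; python3 snap.py 11 top side
```

```text
lamp x,y mm -10.3879116472043 548.2125634534796 z 0.07596505033989481 eul [178.13   1.87  95.76] F [ 0.3  0.  -0.2] q6 0.75 0.4027087491400091
17.25 [0.47541561 0.41150469 0.07596505] yaw [178.13245392   1.86578703  95.76396335] [ 0.32326132  0.01676946 -0.16887871]
```

View pics/top11.png

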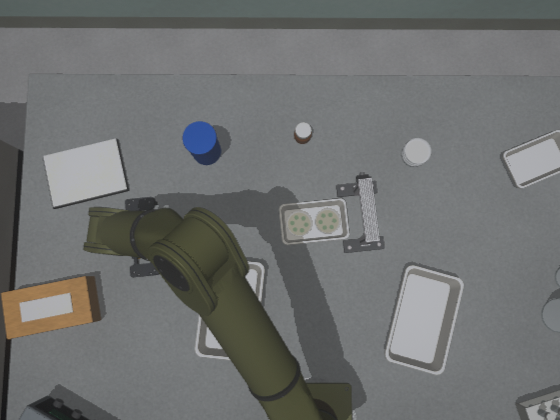

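```bash
python3 tm.py top11 270 185 352 255; python3 - <<'E'
from h import *
f=pickle.load(open("top11.pkl","rb"))["frame"]
cv2.imwrite("pics/top11d.png",cv2.resize(f[165:265,265:395],None,fx=6,fy=6,interpolation=cv2.INTER_CUBIC)[:,:,::-1])
E
```

```text
depth centre [ 0.5294 -0.006 ] size [158.8 180.1] ang 6.1 lamp xy mm [ -1.1 127.3]
depthmask ray centre [ 0.5276 -0.006 ] size [110.5 180. ] ang 5.95 lamp xy mm [ -2.9 127.5]
```

View pics/top11d.png

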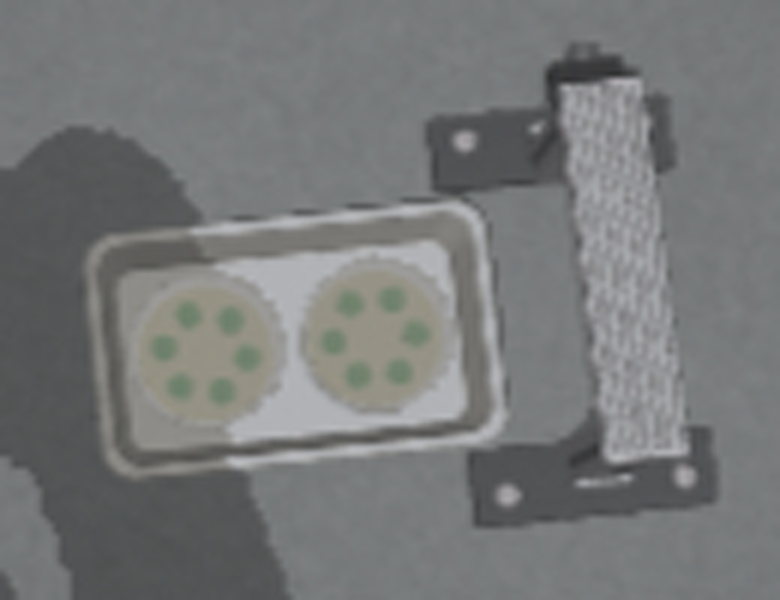

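>>> play_rows --targets '[{"jaw": 1, "dx": -0.042, "dy": -0.008, "dz": -0.02, "yaw": 0}, {"jaw": 1, "dx": -0.042, "dy": -0.008, "dz": -0.01, "yaw": 0}, {"jaw": 1, "dx": -0.042, "dy": -0.008, "dz": 0, "yaw": 0}, {"jaw": 1, "dx": -0.042, "dy": -0.008, "dz": 0, "yaw": 0}, {"jaw": 1, "dx": -0.042, "dy": -0.008, "dz": 0, "yaw": 0}]'

```text
clock: 17.85
tool_pos: [0.4548, 0.1902, 0.1119]
eef_rot: [0.672, 0.74, 0.001, 0.023]
contact_force: [1.8, 0.3, -0.7]
opening: 0.008
```

>>> play_rows --targets '[{"jaw": 1, "dx": -0.042, "dy": -0.008, "dz": 0, "yaw": 0}, {"jaw": 1, "dx": -0.042, "dy": -0.008, "dz": 0, "yaw": 0}, {"jaw": 1, "dx": -0.042, "dy": -0.008, "dz": 0, "yaw": 0}, {"jaw": 1, "dx": -0.03, "dy": -0.008, "dz": 0, "yaw": 0}, {"jaw": 1, "dx": -0.02, "dy": -0.008, "dz": 0, "yaw": 0}]'

```text
clock: 18.35
tool_pos: [0.4262, -0.0103, 0.1183]
eef_rot: [0.679, 0.734, -0.005, 0.026]
contact_force: [0.4, 0.0, 0.4]
opening: 0.007
```

```bash
python3 st.py
```

```text
lamp x,y mm -104.17702470778283 134.03212527247837 z 0.11830283529805312 eul [178.4    2.59  94.4 ] F [0.4 0.  0.4] q6 0.35 0.007379651737733381
```

>>> play_rows --targets '[{"jaw": 1, "dx": -0.003, "dy": 0.004, "dz": 0.025, "yaw": -0.015}, {"jaw": 1, "dx": -0.003, "dy": 0.004, "dz": 0.025, "yaw": -0.015}, {"jaw": 1, "dx": 0, "dy": 0, "dz": 0.02, "yaw": 0}, {"jaw": 1, "dx": 0, "dy": 0, "dz": 0.015, "yaw": 0}, {"jaw": 1, "dx": 0, "dy": 0, "dz": 0, "yaw": 0}]'

```text
clock: 18.85
tool_pos: [0.4334, -0.0352, 0.0382]
eef_rot: [0.676, 0.736, -0.011, 0.03]
contact_force: [-1.0, 0.4, 0.3]
opening: 0.007
```

```bash
python3 st.py
```

```text
lamp x,y mm -99.68253237365009 108.51986077196898 z 0.03815069709403275 eul [178.64   3.36  94.84] F [-1.   0.4  0.3] q6 0.24 0.006952615354577102
```

>>> play_rows --targets '[{"jaw": 1, "dx": 0.01, "dy": 0.003, "dz": 0.008, "yaw": -0.01}, {"jaw": 1, "dx": 0.01, "dy": 0.003, "dz": 0.008, "yaw": -0.01}, {"jaw": 1, "dx": 0, "dy": 0.003, "dz": 0.006, "yaw": 0}, {"jaw": 1, "dx": 0, "dy": 0, "dz": 0, "yaw": 0}, {"jaw": 1, "dx": 0, "dy": 0, "dz": 0, "yaw": 0}]'

```text
clock: 19.35
tool_pos: [0.4404, -0.019, 0.0163]
eef_rot: [0.671, 0.741, -0.013, 0.03]
contact_force: [0.3, 0.9, -0.5]
opening: 0.005
```

```bash
python3 st.py
```

```text
lamp x,y mm -90.92045601956187 123.90259482880933 z 0.016337367115736558 eul [178.76   3.55  95.68] F [ 0.3  0.9 -0.5] q6 0.3 0.0047737502212438065
```

>>> play_rows --targets '[{"jaw": 1, "dx": 0.001, "dy": 0.006, "dz": 0, "yaw": 0}, {"jaw": 1, "dx": 0.001, "dy": 0.006, "dz": 0, "yaw": 0}, {"jaw": 1, "dx": 0.001, "dy": 0.005, "dz": 0, "yaw": 0}, {"jaw": 1, "dx": 0, "dy": 0.004, "dz": 0, "yaw": 0}, {"jaw": 1, "dx": 0, "dy": 0, "dz": 0, "yaw": 0}]'

```text
clock: 19.85
tool_pos: [0.4606, -0.0158, 0.0186]
eef_rot: [0.671, 0.74, -0.013, 0.031]
contact_force: [0.0, 0.2, 0.6]
opening: 0.008
```

```bash
python3 st.py; python3 snap.py 12 wrist
```

```text
lamp x,y mm -70.55850840078787 124.86815082047058 z 0.018598546451157865 eul [178.77   3.64  95.54] F [0.  0.2 0.6] q6 0.19 0.007786468109048752
19.85 [ 0.460572   -0.01583669  0.01859855] yaw [178.77104676   3.6437771   95.53847901] [0.0487151  0.22032481 0.56691975]
```

View pics/wrist12.png

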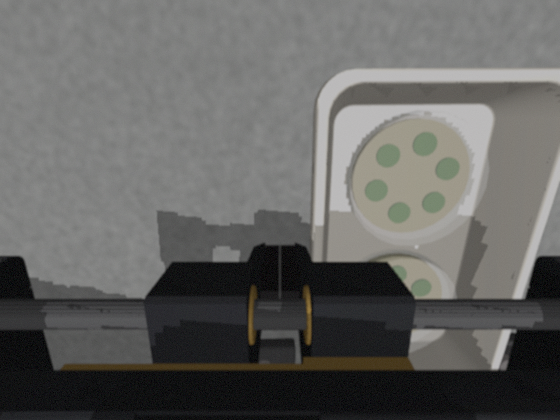

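```bash
python3 pick.py wrist12 .036 "[(365,69),(500,69),(316,120),(314,235)]"
```

```text
(365, 69) [0.4836 0.0786] lamp x,y mm [-37.6 216.3]
(500, 69) [0.5357 0.0839] lamp x,y mm [ 14.7 216. ]
(316, 120) [0.4676 0.0582] lamp x,y mm [-55.8 197.7]
(314, 235) [0.4739 0.0075] lamp x,y mm [-54.9 146.7]
rel angle to lamp x -0.3
rel angle to lamp x -89.0
```

>>> play_rows --targets '[{"jaw": 1, "dx": 0, "dy": -0.006, "dz": 0, "yaw": 0}, {"jaw": 1, "dx": 0, "dy": -0.008, "dz": -0.02, "yaw": 0}, {"jaw": 1, "dx": 0.01, "dy": 0, "dz": -0.035, "yaw": 0}, {"jaw": 1, "dx": 0.03, "dy": 0, "dz": -0.035, "yaw": 0}, {"jaw": 0.6, "dx": 0.045, "dy": 0.005, "dz": 0, "yaw": 0}]'

```text
clock: 20.4
tool_pos: [0.4437, 0.0518, 0.0825]
eef_rot: [0.677, 0.735, -0.017, 0.037]
contact_force: [2.0, 1.3, -0.8]
opening: 0.074
```

>>> play_rows --targets '[{"jaw": 0.6, "dx": 0.045, "dy": 0.008, "dz": 0, "yaw": 0}, {"jaw": 0.6, "dx": 0.045, "dy": 0.008, "dz": 0, "yaw": 0}, {"jaw": 0.6, "dx": 0.045, "dy": 0.008, "dz": 0, "yaw": 0}, {"jaw": 0.6, "dx": 0.045, "dy": 0.008, "dz": 0, "yaw": 0}, {"jaw": 0.6, "dx": 0.045, "dy": 0.008, "dz": 0, "yaw": 0}]'

```text
clock: 20.9
tool_pos: [0.4647, 0.2825, 0.068]
eef_rot: [0.679, 0.733, -0.018, 0.039]
contact_force: [1.0, -1.3, 0.4]
opening: 0.399
```

>>> play_rows --targets '[{"jaw": 0.6, "dx": 0.045, "dy": 0.008, "dz": 0, "yaw": 0}, {"jaw": 0.6, "dx": 0.045, "dy": 0.008, "dz": 0, "yaw": 0}, {"jaw": 0.6, "dx": 0.02, "dy": 0.008, "dz": 0, "yaw": 0}, {"jaw": 0.6, "dx": 0, "dy": 0, "dz": 0, "yaw": 0}, {"jaw": 0.6, "dx": 0, "dy": 0, "dz": 0, "yaw": 0}]'

```text
clock: 21.4
tool_pos: [0.4773, 0.4035, 0.0596]
eef_rot: [0.677, 0.735, -0.017, 0.037]
contact_force: [0.5, -0.9, -0.4]
opening: 0.396
```

```bash
python3 st.py; python3 snap.py 13 top; python3 tm.py top13 270 185 352 255
```

```text
lamp x,y mm -9.381363837421155 540.0544900151518 z 0.05956846676801547 eul [178.59   4.48  94.7 ] F [ 0.5 -0.9 -0.4] q6 0.76 0.3959526311899451
21.4 [0.47728337 0.40349977 0.05956847] yaw [178.58558239   4.47899811  94.69522794] [ 0.50674855 -0.92799604 -0.35318741]
depth centre [ 0.5289 -0.0062] size [166.1 180.8] ang 7.19 lamp xy mm [ -1.6 127.2]
depthmask ray centre [ 0.5307 -0.006 ] size [110.5 179.9] ang 6.1 lamp xy mm [  0.3 127.2]
```

View pics/top13.png

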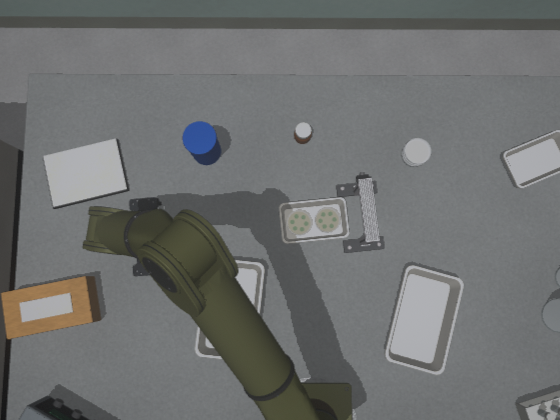

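>>> play_rows --targets '[{"jaw": 0.6, "dx": -0.045, "dy": 0.002, "dz": -0.02, "yaw": -0.012}, {"jaw": 0.6, "dx": -0.045, "dy": 0.002, "dz": -0.01, "yaw": -0.012}, {"jaw": 0.6, "dx": -0.045, "dy": 0.002, "dz": 0, "yaw": 0}, {"jaw": 0.6, "dx": -0.045, "dy": 0.002, "dz": 0, "yaw": 0}, {"jaw": 0.6, "dx": -0.045, "dy": 0.002, "dz": 0, "yaw": 0}]'

```text
clock: 21.95
tool_pos: [0.505, 0.1743, 0.1086]
eef_rot: [0.666, 0.745, -0.02, 0.037]
contact_force: [1.0, 0.9, -0.1]
opening: 0.399
```

```bash
python3 st.py
```

```text
lamp x,y mm -6.170253519435654 309.17515123635144 z 0.108644743136776 eul [178.89   4.62  96.42] F [ 1.   0.9 -0.1] q6 0.63 0.3991251515071627
```

>>> play_rows --targets '[{"jaw": 0.6, "dx": -0.02, "dy": 0.002, "dz": 0.02, "yaw": 0}, {"jaw": 0.6, "dx": -0.015, "dy": 0.002, "dz": 0.03, "yaw": 0}, {"jaw": 0.6, "dx": 0, "dy": 0, "dz": 0.025, "yaw": 0}, {"jaw": 0.6, "dx": 0, "dy": 0, "dz": 0.015, "yaw": 0}, {"jaw": 0.6, "dx": 0, "dy": 0, "dz": 0, "yaw": 0}]'

```text
clock: 22.45
tool_pos: [0.5134, 0.1056, 0.0228]
eef_rot: [0.675, 0.736, -0.027, 0.042]
contact_force: [-0.7, 1.4, -0.4]
opening: 0.4
```

```bash
python3 st.py
```

```text
lamp x,y mm -5.109342317616892 240.03630762194507 z 0.022811924684402175 eul [179.09   5.64  94.95] F [-0.7  1.4 -0.4] q6 0.43 0.3997639705098889
```

>>> play_rows --targets '[{"jaw": 0.6, "dx": 0.002, "dy": 0.003, "dz": 0.004, "yaw": -0.01}, {"jaw": 0.6, "dx": 0.002, "dy": 0.003, "dz": 0.004, "yaw": -0.012}, {"jaw": 0.6, "dx": 0, "dy": 0, "dz": 0.001, "yaw": 0}, {"jaw": 0.6, "dx": 0, "dy": 0, "dz": 0, "yaw": 0}, {"jaw": 0.6, "dx": 0, "dy": 0, "dz": 0, "yaw": 0}]'

```text
clock: 22.95
tool_pos: [0.5199, 0.1087, 0.0158]
eef_rot: [0.666, 0.744, -0.027, 0.042]
contact_force: [-0.3, -0.0, -0.7]
opening: 0.397
```

```bash
python3 st.py
```

```text
lamp x,y mm 1.6662014746397042 242.43871874795465 z 0.01580368365950373 eul [179.1    5.63  96.25] F [-0.3 -0.  -0.7] q6 0.44 0.3968555146324342
```

Good pose. Push, compensating the tilt with dz, in steps with force checks as the tray enters the gap.

>>> play_rows --targets '[{"jaw": 0.6, "dx": -0.006, "dy": 0, "dz": 0.0006, "yaw": 0.002}, {"jaw": 0.6, "dx": -0.006, "dy": 0, "dz": 0.0006, "yaw": 0}, {"jaw": 0.6, "dx": -0.006, "dy": 0, "dz": 0.0006, "yaw": 0}, {"jaw": 0.6, "dx": -0.006, "dy": 0, "dz": 0.0006, "yaw": 0}, {"jaw": 0.6, "dx": -0.006, "dy": 0, "dz": 0.0006, "yaw": 0}]'

```text
clock: 23.45
tool_pos: [0.5237, 0.0794, 0.0165]
eef_rot: [0.666, 0.744, -0.025, 0.041]
contact_force: [-0.9, 1.7, -0.3]
opening: 0.397
```

```bash
python3 st.py
```

```text
lamp x,y mm 2.2952396193726816 212.86884350575556 z 0.01645025241613277 eul [178.97   5.38  96.26] F [-0.9  1.7 -0.3] q6 0.42 0.3969590261685826
```

>>> play_rows --targets '[{"jaw": 0.6, "dx": -0.006, "dy": -0.0003, "dz": 0.0007, "yaw": 0.002}, {"jaw": 0.6, "dx": -0.006, "dy": -0.0003, "dz": 0.0007, "yaw": 0}, {"jaw": 0.6, "dx": -0.006, "dy": -0.0003, "dz": 0.0007, "yaw": 0}, {"jaw": 0.6, "dx": -0.006, "dy": -0.0003, "dz": 0.0007, "yaw": 0}, {"jaw": 0.6, "dx": -0.006, "dy": -0.0003, "dz": 0.0007, "yaw": 0}]'

```text
clock: 23.95
tool_pos: [0.5264, 0.0494, 0.0162]
eef_rot: [0.667, 0.744, -0.022, 0.04]
contact_force: [-0.1, 2.6, 1.4]
opening: 0.4
```

```bash
python3 st.py; python3 snap.py 14 side
```

```text
lamp x,y mm 1.869699381976491 182.7820428392877 z 0.016218791911087844 eul [178.81   5.1   96.23] F [-0.1  2.6  1.4] q6 0.4 0.3996933397781905
23.95 [0.52643595 0.0494458  0.01621879] yaw [178.81104645   5.09894089  96.23325021] [-0.06712724  2.60236423  1.38456738]
```

View pics/side14.png

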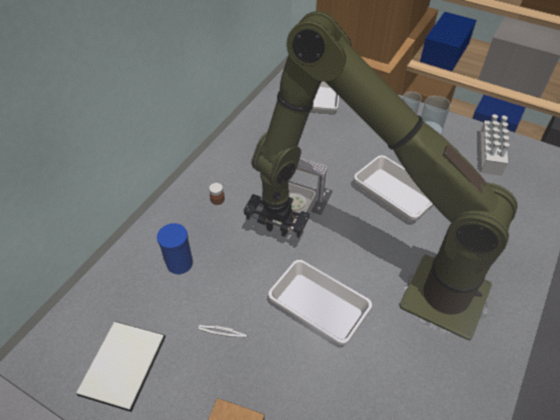

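>>> play_rows --targets '[{"jaw": 0.6, "dx": -0.006, "dy": -0.0003, "dz": 0.0006, "yaw": 0.002}, {"jaw": 0.6, "dx": -0.006, "dy": -0.0003, "dz": 0.0006, "yaw": 0}, {"jaw": 0.6, "dx": -0.006, "dy": -0.0003, "dz": 0.0006, "yaw": 0}, {"jaw": 0.6, "dx": -0.006, "dy": -0.0003, "dz": 0.0006, "yaw": 0}, {"jaw": 0.6, "dx": -0.006, "dy": -0.0003, "dz": 0.0006, "yaw": 0}]'

```text
clock: 24.5
tool_pos: [0.5284, 0.016, 0.0159]
eef_rot: [0.667, 0.743, -0.022, 0.04]
contact_force: [0.1, 1.8, 1.9]
opening: 0.403
```

```bash
python3 st.py
```

```text
lamp x,y mm 0.23547404604866892 149.37044667483946 z 0.01588528236607865 eul [178.8    5.14  96.09] F [0.1 1.8 1.9] q6 0.38 0.4027266898183813
```

>>> play_rows --targets '[{"jaw": 0.6, "dx": -0.006, "dy": 0, "dz": 0.0006, "yaw": 0}, {"jaw": 0.6, "dx": -0.006, "dy": 0, "dz": 0.0006, "yaw": 0}, {"jaw": 0.6, "dx": -0.006, "dy": 0, "dz": 0.0006, "yaw": 0}, {"jaw": 0.6, "dx": -0.005, "dy": 0, "dz": 0.0005, "yaw": 0}, {"jaw": 0.6, "dx": -0.004, "dy": 0, "dz": 0.0005, "yaw": 0}]'

```text
clock: 25.0
tool_pos: [0.5311, -0.0142, 0.0154]
eef_rot: [0.668, 0.743, -0.023, 0.04]
contact_force: [-0.9, 3.5, 1.5]
opening: 0.4
```

```bash
python3 st.py
```

```text
lamp x,y mm -0.29623175948368147 119.00938004894589 z 0.015398289596251839 eul [178.86   5.18  96.04] F [-0.9  3.5  1.5] q6 0.38 0.40010908069997936
```

>>> play_rows --targets '[{"jaw": 0.6, "dx": -0.005, "dy": 0, "dz": 0.0005, "yaw": 0}, {"jaw": 0.6, "dx": -0.004, "dy": 0, "dz": 0.0004, "yaw": 0}, {"jaw": 0.6, "dx": -0.003, "dy": 0, "dz": 0.0003, "yaw": 0}, {"jaw": 0.6, "dx": -0.002, "dy": 0, "dz": 0.0002, "yaw": 0}, {"jaw": 0.6, "dx": 0, "dy": 0, "dz": 0, "yaw": 0}]'

```text
clock: 25.5
tool_pos: [0.5325, -0.0303, 0.0151]
eef_rot: [0.668, 0.743, -0.023, 0.04]
contact_force: [0.6, 1.9, 1.7]
opening: 0.401
```

```bash
python3 st.py
```

```text
lamp x,y mm -0.5941147046939742 102.85378607064312 z 0.015128994337830177 eul [178.89   5.21  96.  ] F [0.6 1.9 1.7] q6 0.39 0.4012735781523642
```

>>> play_rows --targets '[{"jaw": 0.6, "dx": 0.01, "dy": 0, "dz": 0, "yaw": 0}, {"jaw": 0.6, "dx": 0.03, "dy": 0, "dz": -0.005, "yaw": 0}, {"jaw": 0.6, "dx": 0.04, "dy": 0, "dz": -0.03, "yaw": 0}, {"jaw": 0.6, "dx": 0.045, "dy": 0, "dz": -0.03, "yaw": 0}, {"jaw": 0.6, "dx": 0.045, "dy": 0, "dz": -0.03, "yaw": 0}]'

```text
clock: 26.0
tool_pos: [0.5106, 0.1344, 0.0882]
eef_rot: [0.674, 0.736, -0.035, 0.043]
contact_force: [1.1, 0.6, -0.2]
opening: 0.404
```

>>> play_rows --targets '[{"jaw": 0.6, "dx": 0.045, "dy": 0, "dz": 0, "yaw": 0}, {"jaw": 0.6, "dx": 0.045, "dy": 0, "dz": 0, "yaw": 0}, {"jaw": 0.6, "dx": 0.045, "dy": 0, "dz": 0, "yaw": 0}, {"jaw": 0.6, "dx": 0.0, "dy": 0, "dz": 0, "yaw": 0}, {"jaw": 0.6, "dx": 0, "dy": 0, "dz": 0, "yaw": 0}]'

```text
clock: 26.5
tool_pos: [0.4959, 0.2823, 0.0757]
eef_rot: [0.671, 0.739, -0.032, 0.045]
contact_force: [-0.2, -0.8, 0.5]
opening: 0.402
```

```bash
python3 st.py; python3 snap.py 15 top side; python3 - <<'E'
from h import *
for n,b in(("top15",(310,160,430,260)),("side15",(230,130,350,230))):
    f=pickle.load(open(f"{n}.pkl","rb"))["frame"];x0,y0,x1,y1=b
    cv2.imwrite(f"pics/{n}c.png",cv2.resize(f[y0:y1,x0:x1],None,fx=6,fy=6,interpolation=cv2.INTER_CUBIC)[:,:,::-1])
E
```

```text
lamp x,y mm -3.733665385417605 417.54877210771974 z 0.07574294161924727 eul [179.31   6.29  95.48] F [-0.2 -0.8  0.5] q6 0.7 0.4023293899998521
26.5 [0.49591704 0.28228783 0.07574294] yaw [179.31289352   6.29251608  95.48055388] [-0.23092527 -0.78472819  0.47333939]
```

View pics/top15c.png

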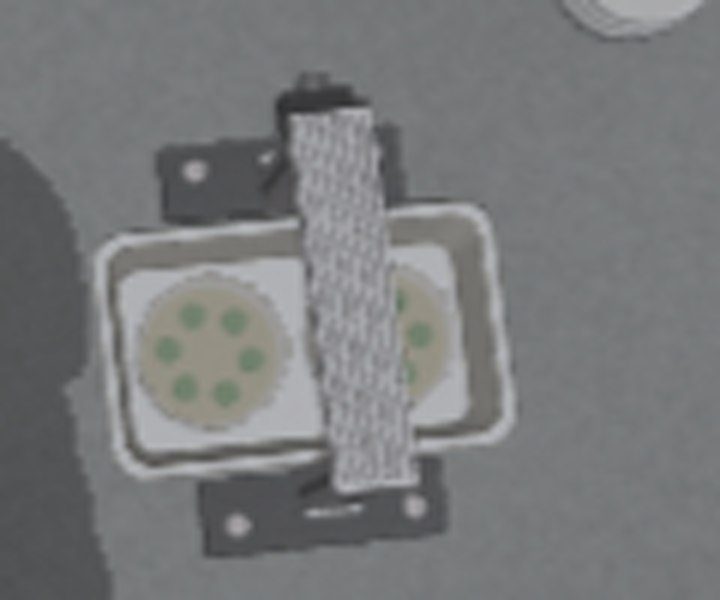

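View pics/side15c.png

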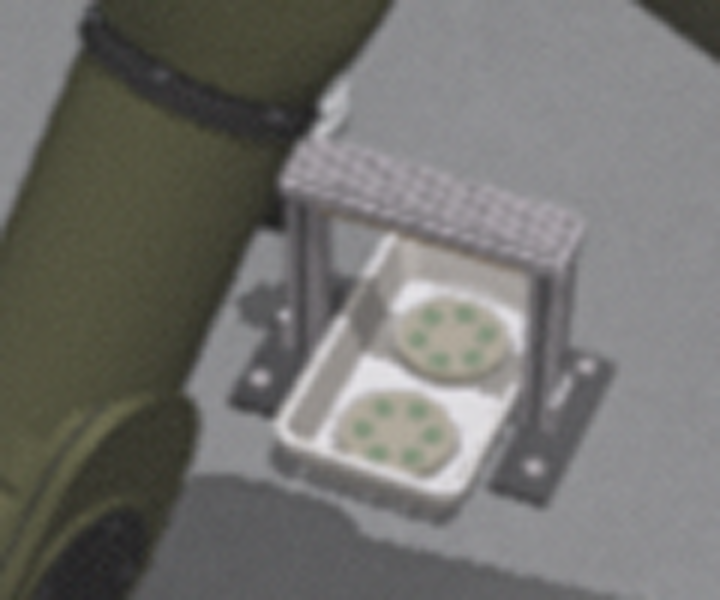

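```bash
python3 - <<'E'
from h import *
LC=np.array([.544,-.1325]);LA=np.radians(6.1);u=np.array([np.cos(LA),np.sin(LA)]);v=np.array([-u[1],u[0]])
d=pickle.load(open("top15.pkl","rb"));P=cloud(d)
m=((P[...,2]>.026)&(P[...,2]<.043)).astype(np.uint8);x0,y0,x1,y1=318,185,402,245
k=np.zeros_like(m);k[y0:y1,x0:x1]=m[y0:y1,x0:x1]
k=cv2.morphologyEx(k,cv2.MORPH_OPEN,np.ones((2,2)))
ys,xs=np.nonzero(k);W=ray(d,np.c_[xs,ys],.036)[:,:2]
L=np.c_[(W-LC)@u,(W-LC)@v]*1000
print("x range",np.percentile(L[:,0],[0,.5,99.5,100]),"y range",np.percentile(L[:,1],[0,.5,99.5,100]))
r_=cv2.minAreaRect(L.astype(np.float32));print(r_)
q=np.array([(97,270),(115,440),(497,240),(514,400)])/6+[310,160]-.42
W=ray(d,q,.036)[:,:2];L=np.c_[(W-LC)@u,(W-LC)@v]*1000;print(L.round(1))
q=np.array([(298,112),(372,108),(338,488),(415,484)])/6+[310,160]-.42   # bar corners now
W=ray(d,q,.153)[:,:2];L=np.c_[(W-LC)@u,(W-LC)@v]*1000;print("bar",L.round(1))
E
```

```text
x range [-60.7583484  -60.54980642  49.56082666  49.78817539] y range [-89.91920432 -89.62581094  90.25846952  90.52205859]
((-5.557498931884766, 0.291534423828125), (180.5546417236328, 110.3791732788086), 89.84829711914062)
[[ 37.9  90.9]
 [-38.6  91.7]
 [ 32.9 -88.6]
 [-39.3 -86.8]]
bar [[ 78.8  13.3]
 [ 77.3 -17.3]
 [-77.   16.1]
 [-78.6 -15.2]]
```

```bash
python3 - <<'E'
from h import *
a=pickle.load(open("top0.pkl","rb"));b=pickle.load(open("top15.pkl","rb"));A=cloud(a);B=cloud(b)
for n,(x0,y0,x1,y1),h in(("can",(180,115,225,170),(.13,.15)),("jar",(290,118,318,150),(.05,.07)),("stack",(400,135,435,170),(.04,.056))):
    for P in(A,B):
        Q=P[y0:y1,x0:x1].reshape(-1,3);m=(Q[:,2]>h[0])&(Q[:,2]<h[1]);print(n,cv2.minEnclosingCircle((Q[m][:,:2]*1000).astype(np.float32)))
E
```

```text
can ((726.8556518554688, 288.4538269042969), 43.86442565917969)
can ((726.3007202148438, 288.41015625), 43.1860237121582)
jar ((770.26416015625, 22.364681243896484), 22.0211238861084)
jar ((770.7614135742188, 21.978187561035156), 22.251482009887695)
stack ((718.5010986328125, -285.3340759277344), 36.59542465209961)
stack ((718.6989135742188, -286.1683044433594), 36.956520080566406)
```

View pics/top15.png

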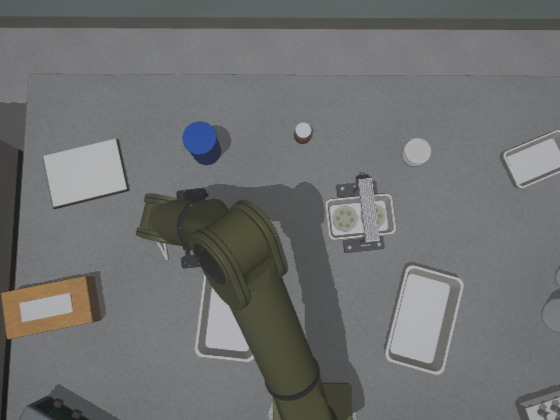

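View pics/side15.png

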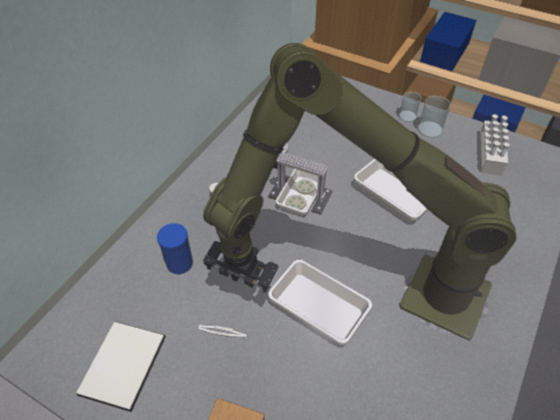

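```bash
python3 st.py; python3 -c "
from plant import r
print(r.finish_job())"
```

```text
lamp x,y mm -3.6762613437443052 417.4050629128846 z 0.07601642482258274 eul [179.31   6.2   95.44] F [-0.4  0.4  0.4] q6 0.7 0.397282417570999
the job is handed in; nothing more can be done
None
```

The tray is between the uprights with its middle under the lamp bar, and I handed the job in at about 27 s of the 69 s allowed. No verdict was reported.

**What I did:** I chose the 180 × 110 mm tray holding the two dishes. I nudged its sides with shut fingers to turn it about 14° and line it up, then pushed it straight in with two fingers on its end wall. Before and after entering the gap I backed off and checked it in the top view.

**Last checks, from the top camera:**
- **Along the passage:** 0.3 mm from the bar's middle line by the depth outline, about 2 mm by picked edge pixels.
- **Angle:** about 0.15° off straight.
- **Dishes:** both are still lying in the tray.
- **Forces:** the force readings I took while pushing stayed under about 4 N.
- **Arm:** it was retracted and touching nothing at hand-in.
- **Bystanders:** canister, jar and dish stack are within 1 mm of their start. The tweezers are partly hidden in the top view; in the side view they look unmoved.

**One check that disagreed:** across the gap I measured −5.5 mm, but the clearance is only ±4 mm, so my lamp centre is probably 1–2 mm off. The tray may be lightly touching the upright on the robot's side, though it is still within the 10 mm limit.

The tool also drifted to about a 6° tilt over the run. I corrected the height for it while pushing.

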